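# Run the seal test on the lidded sample containers

## Task

Test the lid seals of all the lidded sample containers on the bench: first turn the knob of the white tester until its pointer lines up with the black index tab, then take the stylus from its stand and press its tip down on the tester's two steel contact feet, the near one first and then the far one. Next, on every container, set the stylus tip in the small black cup that rides on the seam and guide it slowly (no more than about 5 cm a second) along the seam right up to the end with the stop block. Finally press the near foot once more with the tip to close the test, and stand the stylus back in its stand, seated on its shoulder, leaving the pointer as set; touch the containers and cups only with the stylus.

Things in the scene. Friction and masses are not known exactly. Their poses are not given: they have to be found in the camera images.
- dish_large: round aluminium lidded sample container, 132 mm across and 35 mm high, loose, 0.85 kg; may be absent. Origin: centre of the underside. A dark seam runs on top of the lid as an arc of radius 47 mm about the container's axis, from angle 0 (the container's own +x) anticlockwise seen from above, ending at an upright steel stop block 16 mm high. A small black cup (rider) runs on it
- dish_large_rider (a joint): angle of that rider along the seam, rad: 0 at the start, 2.5 at the end of the seam; it stays where it is left (about 1.2 N to move)
- dish_small: round aluminium lidded sample container, 112 mm across and 45 mm high, loose, 0.85 kg; may be absent. Origin: centre of the underside. A dark seam runs on top of the lid as an arc of radius 37 mm about the container's axis, from angle 0 (the container's own +x) clockwise seen from above, ending at an upright steel stop block 16 mm high. A small black cup (rider) runs on it
- dish_small_rider (a joint): angle of that rider along the seam, rad: 0 at the start, 2.8 at the end of the seam; it stays where it is left (about 1.2 N to move)
- tray_long: rectangular white plastic lidded sample container, 166 mm (its y) by 76 mm (its x) and 35 mm high, loose, 0.85 kg; may be absent. Origin: centre of the underside. A dark straight seam runs on top of the lid along its y axis at x = 10 mm, the rider's run being 110 mm long and centred in y, towards +y, where an upright steel stop block 16 mm high stands. A small black cup (rider) runs on it
- tray_long_rider (a joint): travel of that rider along the seam, m: 0 at the start, 0.11 at the end of the seam; it stays where it is left (about 1.2 N to move)
- tray_short: rectangular white plastic lidded sample container, 132 mm (its y) by 86 mm (its x) and 45 mm high, loose, 0.85 kg; may be absent. Origin: centre of the underside. A dark straight seam runs on top of the lid along its y axis at x = -15 mm, the rider's run being 78 mm long and centred in y, towards -y, where an upright steel stop block 16 mm high stands. A small black cup (rider) runs on it
- tray_short_rider (a joint): travel of that rider along the seam, m: 0 at the start, 0.078 at the end of the seam; it stays where it is left (about 1.2 N to move)
- dish_large_cup (a point): centre of the inner floor of that rider's cup: square, 20 mm wide inside, 12 mm deep, walls 4 mm thick, open at the top
- dish_small_cup (a point): centre of the inner floor of that rider's cup: square, 20 mm wide inside, 12 mm deep, walls 4 mm thick, open at the top
- tray_long_cup (a point): centre of the inner floor of that rider's cup: square, 20 mm wide inside, 12 mm deep, walls 4 mm thick, open at the top
- tray_short_cup (a point): centre of the inner floor of that rider's cup: square, 20 mm wide inside, 12 mm deep, walls 4 mm thick, open at the top
- tester: white desk unit 160 mm (x) by 190 mm (y) by 55 mm high, fixed. Origin: centre of the underside. On top: a black knob at (-26, 45) mm, two steel contact feet, and along the far edge (x = 52 mm) a scale along its y axis with a pointer and an index tab
- knob (a joint): angle of the black knob (56 mm across, with a bar grip), rad, 0 to 6, grows clockwise seen from above; each rad drives the pointer 15 mm towards the tester's +y
- knob_grip (a point): on the knob's axis at the height to grip; at knob angle 0 its bar lies along the tester's x axis, and it turns with the knob
- pointer_tip (a point): end of the steel pointer, a bar 3 mm wide that moves along the tester's y axis as the knob turns (it faces the index from the robot's side)
- index_tip (a point): end of the black index tab, 3 mm wide, standing on the far side of the same scale at the value to be set; its y axis is the scale's direction
- foot_near_top (a point): centre of the top of the sprung contact foot nearer the robot, a steel button 26 mm across beside the knob; it goes down 6 mm when fully pressed (4 N) and springs back up
- foot_far_top (a point): centre of the top of the sprung contact foot farther from the robot, a steel button 26 mm across beside the knob; it goes down 6 mm when fully pressed (4 N) and springs back up
- stylus: loose hand probe, 90 g: a black square grip 24 by 24 mm and 60 mm long on top (origin at its centre, z along the probe, up), below it a round shoulder 34 mm across and 6 mm thick, then a steel rod 10 mm thick with a ball end; the tip is 106 mm below the origin. At the start it stands upright in its stand with the shoulder on the stand's top
- stylus_tip (a point): lowest point of the stylus's ball end
- stand_seat (a point): the stand is a fixed grey plastic block 70 by 70 mm, 75 mm high, with a square hole 20 mm wide down its middle; this point is the centre of the hole's mouth, on the block's top; the stylus's origin stands 36 mm above it when it is in place
There are look-alikes about, which are no part of the job. Of the things like the stylus, leave any that is red; of the rest the smaller one is meant.

How it is judged:
On the way, in this order (a step that is already met when the one before it is completed fails the run):
1. the pointer lines up with the index tab (y of pointer_tip in the frame of index_tip between -0.003 and 0.003 m), for 0.5 s.
2. the stylus tip presses the near contact foot (height (world z) of foot_near_top below 0.074 m and distance between stylus_tip and foot_near_top below 0.012 m), for 0.1 s.
3. the stylus tip presses the far contact foot (height (world z) of foot_far_top below 0.074 m and distance between stylus_tip and foot_far_top below 0.012 m), for 0.1 s.
4. the riders of all containers present have been guided to the end of their seams (value of joint dish_large_rider above 2.4 rad and value of joint dish_small_rider above 2.67 rad and value of joint tray_long_rider above 0.105 m and value of joint tray_short_rider above 0.073 m), for 0.2 s.
5. the stylus tip presses the near contact foot once more (all of step 2), for 0.1 s.
At the end, for the whole second after the job is handed in: pointer within 3 mm of the index along the scale; every present container upright with its rider within 5 mm of the seam's end; the stylus at rest, upright (within 0.08 rad) in its stand, its axis within 10 mm of the hole's centre and its shoulder within 4 mm of the block's top (all of step 1 and all of step 4 and horizontal distance between stylus and stand_seat below 0.01 m and z of stylus in the frame of stand_seat below 0.04 m and angle between stylus's own z axis and vertical below 0.08 rad and linear speed of stylus below 0.01 m/s and angle between each of dish_large, dish_small, tray_long, tray_short's own z axis and vertical below 0.1 rad); the robot touches nothing.
It fails at once if the stylus moves faster than 10 cm/s while it bears on a container or its rider (linear speed of stylus above 0.1 m/s and (contact force between stylus and dish_large above 0.3 N or contact force between stylus and dish_small above 0.3 N or contact force between stylus and tray_long above 0.3 N or contact force between stylus and tray_short above 0.3 N)).
It fails at once if the fingers touch a container or its rider (contact force between the fingers and dish_large above 1 N or contact force between the fingers and dish_small above 1 N or contact force between the fingers and tray_long above 1 N or contact force between the fingers and tray_short above 1 N).
Of dish_large, dish_small, tray_long, tray_short only 2 to 4 are there at a start; the rules pass over those that are not, and their reading is None.
At some moment in a run one of dish_large, dish_small, tray_long, tray_short may be knocked a few centimetres aside while the robot is not near it.
It also fails if it takes over 210 s, if anything falls off the work surface, if the arm or the gripper's body presses on something with over 40 N, if the wrist force passes 120 N, or if a joint passes its speed limit or range.

## Robot

A 7-joint arm with a two-finger parallel gripper is mounted at the origin on the work surface. World frame = base frame: x ahead of the robot, y to its left, z up, the work surface at z = 0. Lengths are in m, angles in rad, forces in N, time in s.
With the tool pointing down it reaches from about 0.4 to 0.85 m from the base axis. Payload 4.5 kg.
Tool frame: the origin (TCP) lies between the finger pads; the fingertips stand r.tip_reach ahead of it and the grasp point (between the pads) lies 3 mm ahead of it (r.tip_reach is the distance from the TCP to the fingertips, in m); z points along the fingers, y is the line along which they close (so a half turn about z gives the same grasp; the last joint's range is limited). The gripper opens to 88 mm and grips with 3 to 60 N. Pads are 18 mm wide; open, the fingers measure 123 mm over their backs; the gripper's body (75 mm by 187 mm) begins 45 mm behind the grasp point.
Start: joints at [-1.149, 0.689, -0.195, 1.565, 0.157, 0.902, -0.215], TCP at [0.236, 0.579, 0.261] pointing down, gripper open.
Joint ranges: [-3.01, 3.01], [-0.46, 2.08], [-1.47, 1.51], [0.13, 2.56], [-1, 4.14], [0.04, 2.09], [-2.66, 2.66]. Speed limits (rad/s): [2.57, 2.57, 3.14, 3.14, 3.14, 3.14, 3.14].

## Interface

Orientations are given as a unit quaternion [x, y, z, w].
In Python, from plant import r gives the robot as it stands.
- The arm moves only by the tool step_arm, never from a script. Its argument "motion" is a list of rows, each an object with "dp": the shift along the tool's x, y, z in mm, a list of three; "twist": the turn, a rotation vector about the tool's x, y, z in rad, a list of three; "hand": the opening, from -1 (shut) to 1 (fully open). In form: [{"dp": [dx, dy, dz], "twist": [rx, ry, rz], "hand": hand}, ...]. A call has 1 to 5 rows; each row is the pose to reach, as a shift and turn from the pose commanded when the call began, along the tool's axes at that moment; what a row does not reach only later rows make up. A row lasts 1/8 s, in which the tool goes at most 62.5 mm and 10.7 degrees, less where a joint would pass 70% of its speed; a pose out of reach is approached as far as the arm can. A call with a gripper value outside its range is refused whole. The fingers move at their own pace and stop on an object; "force" is the grip in N (left out, the last holds). Time passes only in rows, so rows that repeat a pose let the fingers close. It gives the time, the measured TCP pose, the force, the opening and the grip force at its end, in the units of the state.
- r.get_state(): the state, without advancing time (a new reading comes with each control period).
- r.snapshot(name): name is "side" or "top" or "wrist"; returns a dict with "pixels" (384x512x3 uint8, red, green, blue), "depth" (384x512 float32, m along the optical axis (not along the pixel's ray), 0 where there is no reading), "fx", "fy", "cx", "cy" (pixels), "xyz" and "orientation" of the camera in the world; the wrist camera has in their place "mount" (4x4, takes a point from camera to tool coordinates, whose origin is the TCP and whose axes are the flange's). Camera axes: x right, y down, z forward; pixel columns grow to the right and rows downward; lengths in m; the calibration is good to about 2 mm. A picture is of the moment at which its call begins: read the wrist's pose just before it.
- r.finish_job(): hands the job in; it is judged then, once.
Trained networks look in the newest picture that a camera, given by its name, has taken for a name from the list of things; names that differ only in an ending like _2 or _b are one class to them, and where a whole thing is asked for, a point or a joint stands for the part that bears it (a point fixed in the world has none). Each returns a list of dicts, best first, with "score" (0 to 1); they miss things now and then, are a little off and sometimes report something else, mostly with a low value. They report only what shows in the picture. A call takes as long as a camera call. They do not tell look-alikes from the thing itself.
- r.search_frame(camera, thing): "at" ([x, y, z] in m, in the coordinates of the camera as it stood for that picture, good to about 4 mm: the middle of the surface that is visible of it).
The state is a dict: "clock": time; "q": joint angles; "qd": joint speeds; "joint_torque": joint torques, N m; "tool_pos": TCP position; "eef_rot": TCP orientation; "contact_force": force on the tool from outside, world axes, zero at the start; "moment": the same for the moment, N m; "opening": opening from 0.0 (shut) to 1.0 (fully open); "finger_force": force on a finger pad.
Only numpy, scipy, OpenCV 4.12 (cv2) and the standard library are available. Lean on these libraries where they do the work, as an engineer would, in place of code of your own. Each camera call takes 0.05 s, during which the arm holds its last target. There are 200 camera calls.

## Working session

There is one attempt and no reset: what is moved stays moved. The work goes in short steps, Python scripts to look and compute and a tool call to move; the robot and the scene stay as the last step left them, time stands still between calls to the robot, and variables do not carry over. Pictures are saved under pics/ and viewed, at most 14 in all, crops included, and the job is handed in when it is done.

Besides the shell and the picture viewer there is one more tool, called after "Emit:" as name([rows], argument=value, ...), one row to a line, values as JSON. step_arm: Moves the arm, as the interface text tells. Its arguments: {"type":"object","properties":{"motion":{"type":"array"},"force":{"type":"number"}},"required":["motion"]}

```bash
ls; mkdir -p pics; cat > h.py <<'E'
import numpy as np, cv2
from scipy.spatial.transform import Rotation as R
from plant import r
def cam(name):
    st=r.get_state(); s=r.snapshot(name); 
    if 'mount' in s:
        T=np.eye(4);T[:3,:3]=R.from_quat(st['eef_rot']).as_matrix();T[:3,3]=st['tool_pos'];T=T@np.array(s['mount'])
    else:
        T=np.eye(4);o=np.array(s['orientation']);T[:3,:3]=R.from_quat(o).as_matrix() if o.size==4 else o;T[:3,3]=s['xyz']
    s['T']=T;return s
def save(s,n): cv2.imwrite('pics/'+n,s['pixels'][:,:,::-1])
def w(s,p): return s['T'][:3,:3]@np.array(p)+s['T'][:3,3]
def px(s,P):
    c=s['T'][:3,:3].T@(np.array(P)-s['T'][:3,3]);return np.array([c[0]/c[2]*s['fx']+s['cx'],c[1]/c[2]*s['fy']+s['cy']])
def cloud(s):
    v,u=np.mgrid[:384,:512];d=s['depth'];c=np.stack([(u-s['cx'])/s['fx']*d,(v-s['cy'])/s['fy']*d,d],-1)
    return c@s['T'][:3,:3].T+s['T'][:3,3]
def ray(s,u,v,z):
    d=s['T'][:3,:3]@np.array([(u-s['cx'])/s['fx'],(v-s['cy'])/s['fy'],1]);o=s['T'][:3,3];return o+d*(z-o[2])/d[2]
def goto(P,yaw=None,R_=None):
    "dp(mm) and twist for world target, tool down"
    st=r.get_state();Rt=R.from_quat(st['eef_rot']);return
E
cat > look.py <<'E'
from h import *
print(r.get_state(), r.tip_reach)
names="dish_large dish_small tray_long tray_short dish_large_cup dish_small_cup tray_long_cup tray_short_cup tester knob knob_grip pointer_tip index_tip foot_near_top foot_far_top stylus stylus_tip stand_seat".split()
for c in ['top','side']:
    s=cam(c);save(s,c+'0.png');print(c,s['T'].round(3).tolist(),s['fx'])
    for n in names:
        for d in r.search_frame(c,n)[:4]:
            P=w(s,d['at']);print(n,round(d['score'],2),P.round(3),px(s,P).round(0))
E
python3 look.py
```

```text
pics
{'clock': 0.0, 'q': array([-1.14915941,  0.69002123, -0.19453752,  1.56637016,  0.15732393,
        0.90249498, -0.21511057]), 'qd': array([ 0.00054289, -0.0012663 , -0.00041047, -0.00077706, -0.00244868,
       -0.00039145,  0.00020911]), 'joint_torque': array([-1.50916167e-04, -5.27559292e+01, -1.26663845e+00, -1.53431726e+01,
       -5.24907745e-02,  6.32171912e-03,  1.59587330e-04]), 'tool_pos': array([0.23617385, 0.57800179, 0.2598804 ]), 'eef_rot': array([ 1.92651288e-01,  9.81266825e-01, -9.41722252e-04, -1.14464655e-04]), 'contact_force': array([-0.58104784,  0.19805077,  0.35588871]), 'moment': array([ 0.01343742, -0.01009837,  0.00231217]), 'finger_force': 0.0, 'opening': 1.001405654521783} 0.022
top [[0.015, -0.988, 0.152, 0.374], [-1.0, -0.016, -0.003, -0.021], [0.005, -0.152, -0.988, 1.35], [0.0, 0.0, 0.0, 1.0]] 471.61618553673895
dish_large 0.61 [0.631 0.143 0.032] [199. 176.]
dish_small 0.86 [ 0.64  -0.142  0.046] [300. 173.]
tray_long 0.93 [ 0.469 -0.128  0.032] [295. 234.]
tray_short 0.56 [0.466 0.113 0.044] [208. 234.]
dish_large_cup 0.52 [0.613 0.106 0.047] [2
[... 1808 characters left out ...]
0.057] [189. 197.]
knob_grip 0.56 [0.519 0.438 0.081] [166. 134.]
knob_grip 0.52 [0.608 0.102 0.054] [242. 184.]
knob_grip 0.3 [0.46  0.095 0.046] [201. 206.]
index_tip 0.23 [ 0.482 -0.172  0.05 ] [258. 260.]
foot_near_top 0.45 [0.481 0.343 0.077] [168. 153.]
foot_far_top 0.39 [0.531 0.336 0.075] [183. 149.]
stylus 0.7 [ 0.481 -0.176  0.053] [259. 260.]
stylus 0.69 [ 0.527 -0.403  0.116] [333. 297.]
stylus 0.59 [ 0.628 -0.396  0.106] [364. 278.]
stylus 0.57 [ 0.43  -0.418  0.15 ] [304. 313.]
stylus_tip 0.94 [ 0.53  -0.402  0.121] [334. 295.]
stylus_tip 0.88 [ 0.632 -0.392  0.105] [364. 277.]
stylus_tip 0.61 [ 0.433 -0.417  0.149] [305. 312.]
stand_seat 0.65 [ 0.519 -0.413  0.069] [331. 314.]
```

```bash
python3 - <<'E'
import cv2
a=cv2.imread('pics/top0.png')[130:290,40:440];cv2.imwrite('pics/top0c.png',cv2.resize(a,(800,320),interpolation=cv2.INTER_CUBIC))
a=cv2.imread('pics/side0.png')[100:350,130:400];cv2.imwrite('pics/side0c.png',cv2.resize(a,(648,600),interpolation=cv2.INTER_CUBIC))
E
```

```text
(no output)
```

View pics/top0c.png

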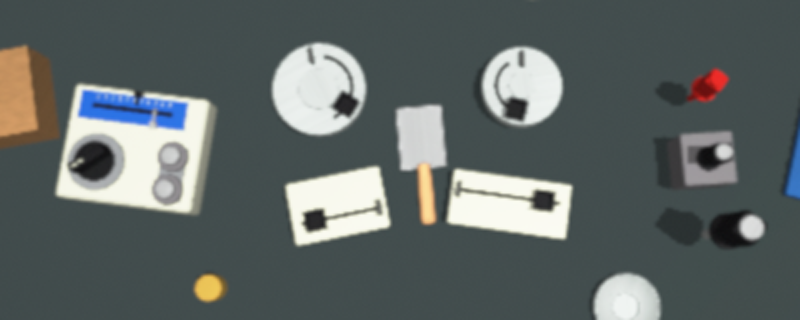

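View pics/side0c.png

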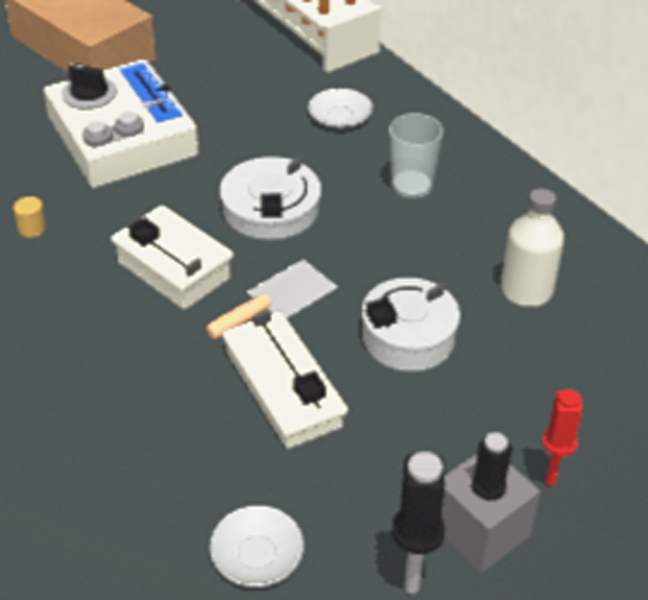

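All four containers are present. The top view has the tester at (110,205), dish_large at (200,174), dish_small at (300,173), tray_short at (208,234) and tray_long at (295,234).

Stylus candidates:
- red one at (395,172): excluded
- large black one lying free at (410,243): bigger
- smaller black one in the grey stand at (397,208): this is the one to use

I'll go above the tester first.

```bash
sed -i '/^def goto/,$d' h.py; cat >> h.py <<'E'
def Rd(psi): # tool down, tool y at world angle psi
    c,s=np.cos(psi),np.sin(psi);return np.array([[-s,c,0],[c,s,0],[0,0,-1.]])
def plan(P,psi=None,frm=None):
    "dp (mm), twist to world target; frm=(P,psi) if commanded pose known"
    if frm is None:
        st=r.get_state();R0=R.from_quat(st['eef_rot']).as_matrix();p0=np.array(st['tool_pos'])
    else: p0=np.array(frm[0]);R0=Rd(frm[1])
    dp=R0.T@(np.array(P)-p0)*1000
    tw=np.zeros(3) if psi is None else R.from_matrix(R0.T@Rd(psi)).as_rotvec()
    return dp.round(1),tw.round(3)
E
python3 - <<'E'
from h import *
s=cam('wrist');print(np.array(s['mount']).round(3).tolist(),s['fx'],s['cx'],s['cy'])
print(plan([0.49,0.39,0.36],np.pi/2))
E
```

```text
[[0.0, -0.952, -0.305, 0.078], [1.0, 0.0, 0.0, -0.0], [-0.0, -0.305, 0.952, -0.124], [0.0, 0.0, 0.0, 1.0]] 290.691105104498 256.9513735859084 191.17221972383552
(array([-306.1,  -78.7,  -99.3]), array([ 0.   ,  0.   , -0.388]))
```

Emit:
step_arm([
  {"dp": [-60,-16,-20],"twist": [0,0,-0.08],"hand": 1},
  {"dp": [-120,-32,-50],"twist": [0,0,-0.16],"hand": 1},
  {"dp": [-180,-48,-70],"twist": [0,0,-0.24],"hand": 1},
  {"dp": [-240,-64,-70],"twist": [0,0,-0.32],"hand": 1},
  {"dp": [-290,-79,-70],"twist": [0,0,-0.388],"hand": 1},
])

```text
clock: 2.58
tool_pos: [0.4761, 0.3951, 0.3315]
eef_rot: [-0.001, 1.0, 0.001, 0.001]
contact_force: [0.7, 1.1, -0.3]
opening: 1.001
finger_force: 0.0
```

Emit:
step_arm([
  {"dp": [0,0,0],"twist": [0,0,0],"hand": 1},
  {"dp": [0,0,0],"twist": [0,0,0],"hand": 1},
  {"dp": [0,0,0],"twist": [0,0,0],"hand": 1},
])

```text
clock: 2.95
tool_pos: [0.4728, 0.3978, 0.3308]
eef_rot: [-0.002, 1.0, 0.0, -0.0]
contact_force: [0.3, -0.4, 0.2]
opening: 1.002
finger_force: 0.0
```

```bash
python3 - <<'E'
from h import *
st=r.get_state();print(st['clock'],st['tool_pos'],st['eef_rot'],st['q'].round(2))
s=cam('wrist');save(s,'w1.png')
np.savez('w1.npz',**{k:v for k,v in s.items()})
for n in "tester knob knob_grip pointer_tip index_tip foot_near_top foot_far_top".split():
    for d in r.search_frame('wrist',n)[:3]:
        P=w(s,d['at']);print(n,round(d['score'],2),P.round(3),px(s,P).round(0))
E
```

```text
2.95 [0.47278492 0.39782191 0.33081769] [-1.67361195e-03  9.99998397e-01  4.80162282e-04 -4.16548266e-04] [-0.59  0.62 -0.34  1.49  0.22  1.07  0.6 ]
tester 0.84 [0.529 0.4   0.056] [259. 196.]
knob 0.6 [0.517 0.444 0.076] [291. 192.]
knob 0.53 [0.444 0.14  0.061] [ 65. 137.]
knob_grip 0.77 [0.517 0.444 0.069] [290. 191.]
pointer_tip 0.44 [0.58  0.371 0.061] [239. 230.]
index_tip 0.62 [0.616 0.393 0.064] [254. 252.]
foot_near_top 0.79 [0.483 0.347 0.076] [219. 168.]
foot_far_top 0.6 [0.531 0.339 0.074] [215. 201.]
foot_far_top 0.57 [0.528 0.398 0.057] [257. 196.]
```

View pics/w1.png

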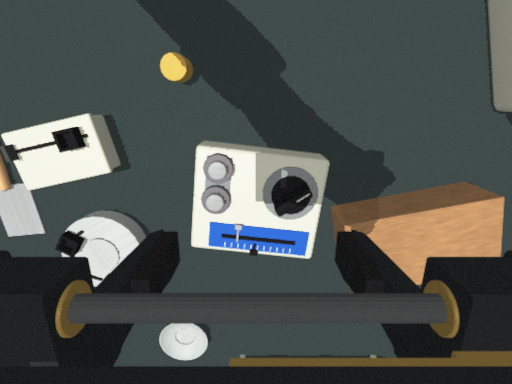

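```bash
cat > t.py <<'E'
from h import *
s=dict(np.load('w1.npz'));C=cloud(s)
m=((C[...,2]>.045)&(C[...,2]<.062)&(C[...,0]<.64)&(C[...,1]>.27)&(C[...,1]<.52)&(C[...,0]>.4)).astype(np.uint8)
n,l,stt,cen=cv2.connectedComponentsWithStats(m);k=1+stt[1:,4].argmax();m=l==k
rc=cv2.minAreaRect(C[m][:,:2].astype(np.float32)*1000);print(rc,np.median(C[m][:,2]))
for nm,lo,hi,c0,rad in [('knob',.068,.12,(.517,.444),.035),('near',.068,.09,(.487,.347),.018),('far',.068,.09,(.531,.341),.018)]:
    q=C[(C[...,2]>lo)&(C[...,2]<hi)&(np.hypot(C[...,0]-c0[0],C[...,1]-c0[1])<rad)]
    print(nm,len(q),q.mean(0).round(4),np.percentile(q[:,2],[5,50,95]).round(4))
    if nm=='knob':
        for a in (.075,.08,.085,.09):
            b=q[q[:,2]>a]
            if len(b)>10: print(a,cv2.minAreaRect(b[:,:2].astype(np.float32)*1000),len(b))
# ortho image, up=+y? cols=y, rows=x at z, 0.5mm/px
def ortho(z,x0,x1,y0,y1,sc):
    X,Y=np.meshgrid(np.arange(x0,x1,sc),np.arange(y0,y1,sc),indexing='ij')
    P=np.stack([X,Y,np.full_like(X,z)],-1);c=(P-s['T'][:3,3])@s['T'][:3,:3]
    u=c[...,0]/c[...,2]*s['fx']+s['cx'];v=c[...,1]/c[...,2]*s['fy']+s['cy']
    return cv2.remap(s['pixels'],u.astype(np.float32),v.astype(np.float32),cv2.INTER_CUBIC)
o=ortho(.06,.45,.63,.30,.50,.0003);cv2.imwrite('pics/o1.png',o[:,:,::-1]);print(o.shape)
E
python3 t.py
```

```text
((544.43310546875, 396.6985168457031), (190.7169647216797, 158.9235076904297), 83.55447387695312) 0.05548473899814366
knob 1152 [0.52   0.442  0.0824] [0.0684 0.0779 0.0997]
0.075 ((523.7157592773438, 444.0532531738281), (14.593303680419922, 52.933998107910156), 33.08606719970703) 593
0.08 ((523.7157592773438, 444.0532531738281), (14.593303680419922, 52.933998107910156), 33.08606719970703) 554
0.085 ((523.7157592773438, 444.0532531738281), (14.593303680419922, 52.933998107910156), 33.08606719970703) 512
0.09 ((523.7157592773438, 444.0532531738281), (14.593303680419922, 52.933998107910156), 33.08606719970703) 461
near 330 [0.4854 0.3445 0.0755] [0.0683 0.0767 0.078 ]
far 298 [0.5301 0.3391 0.0757] [0.0684 0.0767 0.0783]
(600, 667, 3)
```

View pics/o1.png

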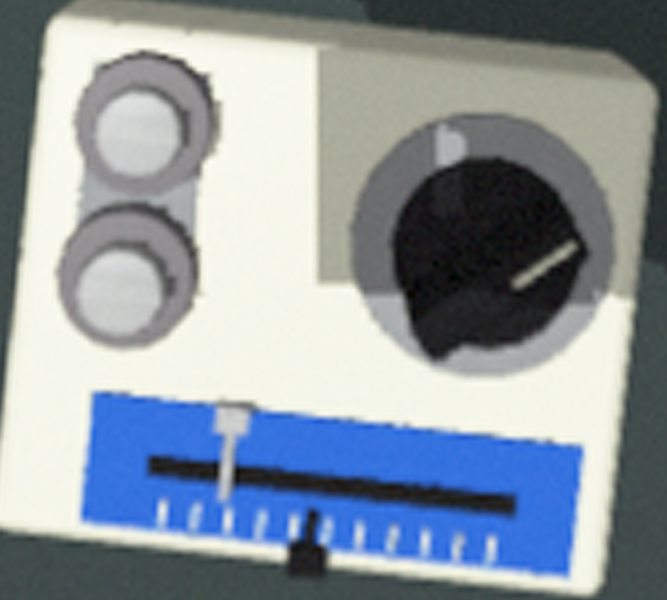

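The ortho crop shows the pointer tip at (224,500), the index tip at (312,510), and the knob bar running from (430,350) to (585,250). That means about 26.6 mm of pointer travel, or 1.77 rad clockwise. Before I reach in, I'll check how high the wooden box is.

```bash
python3 - <<'E'
from h import *
s=dict(np.load('w1.npz'));C=cloud(s)
q=C[(C[...,1]>.48)&(C[...,2]>.03)&(C[...,0]<.75)&(C[...,0]>.3)&(s['depth']>0.2)]
for z0,z1 in [(.03,.06),(.06,.1),(.1,.3)]:
    b=q[(q[:,2]>z0)&(q[:,2]<z1)]
    if len(b): print(z0,len(b),b.min(0).round(3),b.max(0).round(3))
print(plan([.5237,.4441,.15],np.radians(33.1)), plan([.5237,.4441,.104],np.radians(33.1)))
E
```

```text
0.03 2727 [0.3  0.48 0.03] [0.678 0.752 0.06 ]
0.06 8055 [0.509 0.48  0.06 ] [0.68  0.753 0.083]
(array([-49.5,  47.6, 180.7]), array([0.   , 0.   , 0.994])) (array([-49.5,  47.6, 226.7]), array([0.   , 0.   , 0.994]))
```

Emit:
step_arm([
  {"dp": [-10,10,36],"twist": [0,0,0.18],"hand": 1},
  {"dp": [-20,20,72],"twist": [0,0,0.36],"hand": 1},
  {"dp": [-30,30,108],"twist": [0,0,0.54],"hand": 1},
  {"dp": [-40,40,145],"twist": [0,0,0.72],"hand": 1},
  {"dp": [-49.5,47.6,175],"twist": [0,0,0.9],"hand": 1},
])

```text
clock: 3.98
tool_pos: [0.5238, 0.4442, 0.154]
eef_rot: [0.437, 0.899, -0.0, -0.0]
contact_force: [0.1, 0.1, 0.6]
opening: 0.998
finger_force: 0.0
```

Emit:
step_arm([
  {"dp": [0,0,0],"twist": [0,0,0.094],"hand": 1},
  {"dp": [0,0,0],"twist": [0,0,0.094],"hand": 1},
  {"dp": [0,0,0],"twist": [0,0,0.094],"hand": 0.6},
])

```text
clock: 4.35
tool_pos: [0.5241, 0.444, 0.1562]
eef_rot: [0.476, 0.879, 0.0, 0.0]
contact_force: [-0.4, -0.2, -0.2]
opening: 0.906
finger_force: 0.0
```

```bash
python3 - <<'E'
from h import *
print(r.get_state()['q'].round(2),r.get_state()['contact_force'])
print(plan([.5237,.4441,.104],np.radians(33.1)))
E
```

```text
[-0.75  0.89 -0.03  1.45  0.03  0.8  -0.22] [-0.43118255 -0.20858724 -0.23538946]
(array([ 0.3, -0.4, 52.2]), array([ 0.001, -0.   ,  0.001]))
```

Emit:
step_arm([
  {"dp": [0,0,20],"twist": [0,0,0],"hand": 0.1},
  {"dp": [0,0,40],"twist": [0,0,0],"hand": 0.1},
  {"dp": [0,0,52],"twist": [0,0,0],"hand": 0.1},
  {"dp": [0,0,52],"twist": [0,0,0],"hand": -0.5},
  {"dp": [0,0,52],"twist": [0,0,0],"hand": -1},
], force=20)

```text
clock: 4.97
tool_pos: [0.5242, 0.4441, 0.104]
eef_rot: [0.477, 0.879, 0.0, 0.0]
contact_force: [0.3, 0.5, 0.9]
opening: 0.348
finger_force: 0.0
```

Emit:
step_arm([
  {"dp": [0,0,0],"twist": [0,0,0],"hand": -1},
  {"dp": [0,0,0],"twist": [0,0,0],"hand": -1},
  {"dp": [0,0,0],"twist": [0,0,0],"hand": -1},
  {"dp": [0,0,0],"twist": [0,0,0],"hand": -1},
  {"dp": [0,0,0],"twist": [0,0,0],"hand": -1},
])

```text
clock: 5.6
tool_pos: [0.5244, 0.4442, 0.1044]
eef_rot: [0.477, 0.879, 0.001, 0.0]
contact_force: [-0.1, -0.2, 4.1]
opening: 0.156
finger_force: 19.9
```

Emit:
step_arm([
  {"dp": [0,0,0],"twist": [0,0,0.17],"hand": -1},
  {"dp": [0,0,0],"twist": [0,0,0.34],"hand": -1},
  {"dp": [0,0,0],"twist": [0,0,0.51],"hand": -1},
  {"dp": [0,0,0],"twist": [0,0,0.68],"hand": -1},
  {"dp": [0,0,0],"twist": [0,0,0.85],"hand": -1},
])

```text
clock: 6.22
tool_pos: [0.523, 0.444, 0.1044]
eef_rot: [0.798, 0.602, -0.001, -0.001]
contact_force: [-2.9, 0.2, 5.4]
opening: 0.158
finger_force: 19.9
```

Emit:
step_arm([
  {"dp": [0,0,0],"twist": [0,0,0.17],"hand": -1},
  {"dp": [0,0,0],"twist": [0,0,0.34],"hand": -1},
  {"dp": [0,0,0],"twist": [0,0,0.51],"hand": -1},
  {"dp": [0,0,0],"twist": [0,0,0.68],"hand": -1},
  {"dp": [0,0,0],"twist": [0,0,0.85],"hand": -1},
])

```text
clock: 6.85
tool_pos: [0.5219, 0.4449, 0.1044]
eef_rot: [0.976, 0.22, -0.002, -0.001]
contact_force: [-4.2, 0.2, 8.3]
opening: 0.155
finger_force: 19.9
```

Emit:
step_arm([
  {"dp": [0,0,0],"twist": [0,0,0.07],"hand": -1},
  {"dp": [0,0,0],"twist": [0,0,0.07],"hand": -1},
  {"dp": [0,0,0],"twist": [0,0,0.07],"hand": -1},
  {"dp": [0,0,0],"twist": [0,0,0.07],"hand": -1},
])

```text
clock: 7.35
tool_pos: [0.5219, 0.4449, 0.1043]
eef_rot: [0.982, 0.188, -0.002, -0.001]
contact_force: [-5.3, 0.1, 9.1]
opening: 0.158
finger_force: 19.9
```

```bash
cat > t2.py <<'E'
from h import *
import sys
print(r.get_state()['q'].round(2))
def ortho(s,z,x0,x1,y0,y1,sc):
    X,Y=np.meshgrid(np.arange(x0,x1,sc),np.arange(y0,y1,sc),indexing='ij')
    P=np.stack([X,Y,np.full_like(X,z)],-1);c=(P-s['T'][:3,3])@s['T'][:3,:3]
    u=c[...,0]/c[...,2]*s['fx']+s['cx'];v=c[...,1]/c[...,2]*s['fy']+s['cy']
    return cv2.remap(s['pixels'],u.astype(np.float32),v.astype(np.float32),cv2.INTER_CUBIC)
a=[ortho(cam(n),.06,.56,.64,.32,.48,.0003) for n in ('side','top','wrist')]
cv2.imwrite('pics/%s.png'%sys.argv[1],np.vstack([x[:,:,::-1] for x in a])[:800])
E
python3 t2.py o2; python3 -c "import cv2;a=cv2.imread('pics/o2.png');print(a.shape);cv2.imwrite('pics/o2.png',cv2.resize(a,None,fx=.74,fy=.74))"
```

```text
[-0.98  1.01  0.43  1.49 -0.54  0.77 -1.52]
(800, 534, 3)
```

View pics/o2.png

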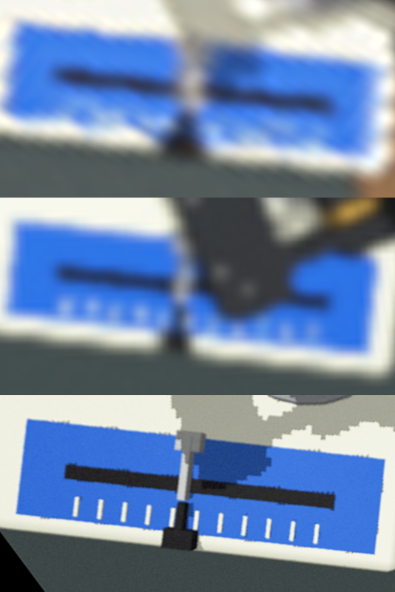

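```bash
cat > t3.py <<'E'
from h import *
import sys
s=cam(sys.argv[1] if len(sys.argv)>1 else 'wrist')
th=np.radians(-6.45);c0=np.array([.5444,.3967])
ex=np.array([np.cos(th),np.sin(th)]);ey=np.array([-ex[1],ex[0]])
sc=.0003;a=np.arange(.030,.085,sc);b=np.arange(-.06,.03,sc)
A,B=np.meshgrid(a,b,indexing='ij');P=np.dstack([c0[0]+A*ex[0]+B*ey[0],c0[1]+A*ex[1]+B*ey[1],np.full_like(A,.062)])
c=(P-s['T'][:3,3])@s['T'][:3,:3];u=c[...,0]/c[...,2]*s['fx']+s['cx'];v=c[...,1]/c[...,2]*s['fy']+s['cy']
o=cv2.remap(s['pixels'],u.astype(np.float32),v.astype(np.float32),cv2.INTER_LINEAR)
cv2.imwrite('pics/o3.png',cv2.resize(o[:,:,::-1],None,fx=2.5,fy=2.5))
g=o.astype(int);blue=g[...,2]-g[...,0]
for i in range(40,len(a),6):
    m=(blue[i]<35); m[:int(.02/sc)]=0; m[-int(.03/sc):]=0
    j=np.where(m)[0]
    if 3<len(j)<60: print(round(a[i],4),(b[j].mean()*1000).round(2),(len(j)*sc*1000).round(1),g[i,j].mean(0).round())
E
python3 t3.py
```

```text
Traceback (most recent call last):
  File "t3.py", line 15, in <module>
    if 3<len(j)<60: print(round(a[i],4),(b[j].mean()*1000).round(2),(len(j)*sc*1000).round(1),g[i,j].mean(0).round())
                                                                    ^^^^^^^^^^^^^^^^^^^^^^
AttributeError: 'float' object has no attribute 'round'
```

```bash
sed -i 's/(len(j)\*sc\*1000).round(1)/round(len(j)*sc*1000,1)/' t3.py; python3 t3.py
```

```text
0.0618 -23.53 5.7 [206. 212. 212.]
0.0636 -23.53 6.3 [215. 220. 216.]
0.0654 -22.07 6.3 [208. 215. 212.]
0.0672 -22.8 6.6 [212. 217. 213.]
0.0708 -1.05 1.8 [57. 60. 68.]
```

View pics/o3.png

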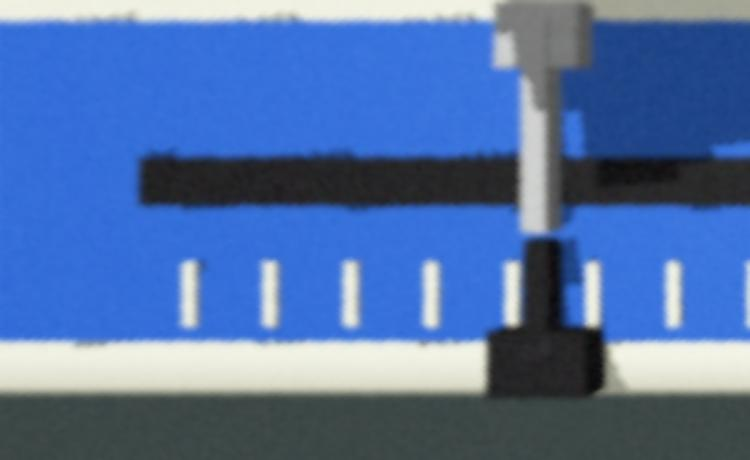

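The pointer (540) and index (543) agree to about 0.4 mm. I'll release the knob, back off and check it again.

Emit:
step_arm([
  {"dp": [0,0,0],"twist": [0,0,0],"hand": -0.6},
  {"dp": [0,0,0],"twist": [0,0,0],"hand": -0.2},
  {"dp": [0,0,0],"twist": [0,0,0],"hand": 0},
  {"dp": [0,0,-20],"twist": [0,0,0],"hand": 0},
  {"dp": [0,0,-60],"twist": [0,0,0],"hand": 0},
])

```text
clock: 8.22
tool_pos: [0.5232, 0.4432, 0.1638]
eef_rot: [0.982, 0.188, -0.001, 0.001]
contact_force: [0.2, 1.2, 0.9]
opening: 0.498
finger_force: 0.0
```

```bash
python3 - <<'E'
from h import *
st=r.get_state();print(st['tool_pos'],st['opening'])
print(plan([.47,.36,.33],np.pi/2))
E
```

```text
[0.52323771 0.4432413  0.16384574] 0.49781080615813184
(array([ -80.6,   57.9, -165.9]), array([-4.000e-03,  2.000e-03, -2.764e+00]))
```

Emit:
step_arm([
  {"dp": [-16,12,-35],"twist": [0,0,-0.18],"hand": 0.5},
  {"dp": [-32,23,-70],"twist": [0,0,-0.36],"hand": 0.5},
  {"dp": [-48,35,-105],"twist": [0,0,-0.54],"hand": 0.5},
  {"dp": [-64,46,-140],"twist": [0,0,-0.72],"hand": 0.5},
  {"dp": [-80.6,58,-166],"twist": [0,0,-0.9],"hand": 0.5},
])

```text
clock: 8.85
tool_pos: [0.4709, 0.3593, 0.3328]
eef_rot: [0.801, 0.598, 0.002, 0.0]
contact_force: [-0.1, -0.1, 0.2]
opening: 0.751
finger_force: 0.0
```

Emit:
step_arm([
  {"dp": [0,0,0],"twist": [0,0,-0.18],"hand": 0.5},
  {"dp": [0,0,0],"twist": [0,0,-0.36],"hand": 0.5},
  {"dp": [0,0,0],"twist": [0,0,-0.54],"hand": 0.5},
  {"dp": [0,0,0],"twist": [0,0,-0.72],"hand": 0.5},
  {"dp": [0,0,0],"twist": [0,0,-0.9],"hand": 0.5},
])

```text
clock: 9.48
tool_pos: [0.4709, 0.3596, 0.3312]
eef_rot: [0.461, 0.887, 0.001, 0.001]
contact_force: [0.6, 0.3, -0.4]
opening: 0.753
finger_force: 0.0
```

Emit:
step_arm([
  {"dp": [0,0,0],"twist": [0,0,-0.18],"hand": 0.5},
  {"dp": [0,0,0],"twist": [0,0,-0.36],"hand": 0.5},
  {"dp": [0,0,0],"twist": [0,0,-0.54],"hand": 0.5},
  {"dp": [0,0,0],"twist": [0,0,-0.72],"hand": 0.5},
  {"dp": [0,0,0],"twist": [0,0,-0.9],"hand": 0.5},
])

```text
clock: 10.1
tool_pos: [0.4711, 0.3594, 0.3311]
eef_rot: [0.03, 1.0, -0.0, 0.001]
contact_force: [-0.1, -0.0, 0.1]
opening: 0.753
finger_force: 0.0
```

```bash
sed -i 's/^for i in range(40,len(a),6):/G=g.sum(2)\nfor i in range(60,len(a),3):/; s/m=(blue\[i\]<35).*/m=(blue[i]<60)\&((b>-.002)|(b<-.06))\&(b<.012)/' t3.py; sed -i 's/; m\[:int.*//' t3.py; python3 t3.py; python3 - <<'E'
from h import *
st=r.get_state();print(st['q'].round(2),st['tool_pos'],plan([.475,.0,.35],np.pi/2),plan([.475,-.38,.33],np.pi/2))
E
```

```text
0.048 4.95 13.8 [92. 94. 98.]
0.0489 4.95 13.8 [92. 93. 93.]
0.0498 4.95 13.8 [92. 93. 96.]
0.0507 4.95 13.8 [ 93.  99. 113.]
0.0516 4.35 7.2 [137. 145. 162.]
0.0525 4.5 5.1 [156. 166. 189.]
0.0534 4.5 3.3 [171. 182. 208.]
0.0543 4.65 3.0 [171. 184. 213.]
0.0552 4.5 2.7 [169. 183. 215.]
0.0561 4.65 2.4 [153. 165. 199.]
0.057 4.8 2.1 [133. 145. 179.]
0.066 4.89 5.1 [ 91. 109. 148.]
0.0669 4.65 9.6 [ 72.  84. 112.]
0.0678 4.35 11.4 [63. 71. 89.]
0.0687 4.95 13.8 [70. 74. 84.]
0.0696 4.95 13.8 [79. 81. 82.]
0.0705 4.95 13.8 [84. 85. 82.]
0.0714 4.95 13.8 [78. 79. 76.]
0.0723 4.95 13.8 [69. 70. 67.]
0.0732 4.95 13.8 [59. 60. 59.]
0.0741 4.95 13.8 [50. 52. 52.]
0.075 4.95 13.8 [47. 50. 50.]
0.0759 4.95 13.8 [48. 53. 53.]
0.0768 4.95 13.8 [54. 61. 61.]
0.0777 4.95 13.8 [61. 69. 69.]
0.0786 4.95 13.8 [68. 78. 77.]
0.0795 4.95 13.8 [71. 83. 81.]
0.0804 4.95 13.8 [71. 83. 82.]
0.0813 4.95 13.8 [71. 83. 82.]
0.0822 4.95 13.8 [71. 83. 82.]
0.0831 4.95 13.8 [71. 83. 82.]
0.084 4.95 13.8 [71. 84. 82.]
0.0849 4.95 13.8 [71. 84. 82.]
[-0.6   0.57 -0.22  1.58  0.14  1.01  0.65] [0.4711776  0.35927077 0.33099014] (array([ -23.4, -358.5,  -18.9]), array([-0.   ,  0.002, -0.054])) (array([ -43.9, -738. ,    1.2]), array([-0.   ,  0.002, -0.054]))
```

Emit:
step_arm([
  {"dp": [-9,-60,0],"twist": [0,0,-0.02],"hand": 0.5},
  {"dp": [-18,-120,0],"twist": [0,0,-0.04],"hand": 0.5},
  {"dp": [-24,-180,0],"twist": [0,0,-0.054],"hand": 0.5},
  {"dp": [-27,-240,0],"twist": [0,0,-0.054],"hand": 0.5},
  {"dp": [-30,-300,0],"twist": [0,0,-0.054],"hand": 0.5},
])

```text
clock: 10.78
tool_pos: [0.4814, 0.0562, 0.3308]
eef_rot: [0.007, 1.0, -0.0, 0.001]
contact_force: [-0.4, 0.1, -0.5]
opening: 0.751
finger_force: 0.0
```

Emit:
step_arm([
  {"dp": [0,-60,0],"twist": [0,0,0],"hand": 0.5},
  {"dp": [0,-120,0],"twist": [0,0,0],"hand": 0.5},
  {"dp": [0,-180,0],"twist": [0,0,0],"hand": 0.5},
  {"dp": [0,-240,0],"twist": [0,0,0],"hand": 0.5},
  {"dp": [0,-300,0],"twist": [0,0,0],"hand": 0.5},
])

```text
clock: 11.4
tool_pos: [0.478, -0.2437, 0.3309]
eef_rot: [0.007, 1.0, -0.001, 0.001]
contact_force: [-0.4, -0.0, -0.5]
opening: 0.754
finger_force: 0.0
```

Emit:
step_arm([
  {"dp": [0,-60,0],"twist": [0,0,0],"hand": 0.5},
  {"dp": [0,-120,0],"twist": [0,0,0],"hand": 0.5},
  {"dp": [0,-138,0],"twist": [0,0,0],"hand": 0.5},
  {"dp": [0,-138,0],"twist": [0,0,0],"hand": 0.5},
  {"dp": [0,-138,0],"twist": [0,0,0],"hand": 0.5},
])

```text
clock: 12.02
tool_pos: [0.4777, -0.3767, 0.3301]
eef_rot: [0.004, 1.0, 0.001, 0.0]
contact_force: [-0.5, -0.1, -0.8]
opening: 0.748
finger_force: 0.0
```

```bash
cat > st.py <<'E'
from h import *
st=r.get_state();print(st['q'].round(2),st['tool_pos'])
s=cam('wrist');save(s,'w4.png');np.savez('w4.npz',**s);C=cloud(s)
for n in ('stylus','stylus_tip','stand_seat'):
    for d in r.search_frame('wrist',n)[:4]:
        P=w(s,d['at']);print(n,round(d['score'],2),P.round(3),px(s,P).round(0))
near=np.hypot(C[...,0]-.53,C[...,1]+.39)<.06
for lo,hi in [(.068,.08),(.13,.15)]:
    q=C[near&(C[...,2]>lo)&(C[...,2]<hi)]
    if len(q)>10: print(lo,len(q),q[:,2].mean(),cv2.minAreaRect(q[:,:2].astype(np.float32)*1000))
E
python3 st.py
```

```text
[ 0.71  0.59 -0.21  1.53  0.13  1.03  2.03] [ 0.4777105  -0.37671775  0.33007473]
stylus 0.98 [ 0.633 -0.388  0.106] [250. 275.]
stylus 0.89 [ 0.526 -0.395  0.133] [242. 210.]
stylus 0.59 [ 0.438 -0.409  0.193] [221. 144.]
stylus_tip 0.84 [ 0.438 -0.403  0.19 ] [229. 144.]
stylus_tip 0.77 [ 0.632 -0.397  0.105] [243. 274.]
stylus_tip 0.76 [ 0.529 -0.395  0.139] [242. 215.]
stand_seat 0.79 [ 0.523 -0.395  0.078] [244. 194.]
0.068 1748 0.07509282838089777 ((539.8505859375, -396.2532958984375), (70.82999420166016, 69.81915283203125), 4.441293239593506)
0.13 432 0.14205735684305804 ((538.6402587890625, -396.2658386230469), (23.529577255249023, 23.733606338500977), 1.0713608264923096)
```

View pics/w4.png

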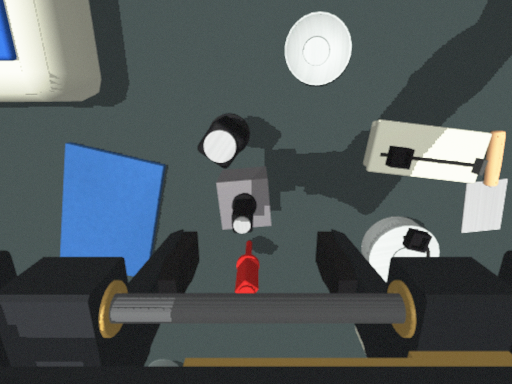

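The wrist view has the large black stylus at (221,144), the stand with the small black stylus at (243,212), and the red one at (247,275). The measured grip is 23.6 mm square with its top at z = 0.142, so this is the right one. I'll move above it.

Emit:
step_arm([
  {"dp": [-20,-7,30],"twist": [0,0,-0.026],"hand": 0.5},
  {"dp": [-40,-14,60],"twist": [0,0,-0.026],"hand": 0.5},
  {"dp": [-61,-20,90],"twist": [0,0,-0.026],"hand": 0.5},
  {"dp": [-61,-20,130],"twist": [0,0,-0.026],"hand": 0.5},
  {"dp": [-61,-20,150],"twist": [0,0,-0.026],"hand": 0.5},
])

```text
clock: 12.85
tool_pos: [0.5373, -0.3981, 0.1773]
eef_rot: [-0.009, 1.0, 0.001, -0.001]
contact_force: [0.4, -0.5, 0.3]
opening: 0.749
finger_force: 0.0
```

```bash
python3 - <<'E'
from h import *
s=cam('wrist');C=cloud(s);near=np.hypot(C[...,0]-.54,C[...,1]+.396)<.06
for lo,hi in [(.068,.08),(.13,.15)]:
    q=C[near&(C[...,2]>lo)&(C[...,2]<hi)]
    if len(q)>10: print(lo,len(q),q[:,2].mean(),cv2.minAreaRect(q[:,:2].astype(np.float32)*1000))
print(r.get_state()['tool_pos'],plan([.5386,-.3963,.122],np.radians(91)))
E
```

```text
0.068 4860 0.07497625965587762 ((539.434326171875, -395.9485168457031), (70.748779296875, 70.21466827392578), 4.581210613250732)
0.13 1557 0.14203215831667626 ((538.8114624023438, -395.8440856933594), (24.21734046936035, 24.083885192871094), 2.71832275390625)
[ 0.53625865 -0.39757485  0.17526721] (array([-2.7,  1. , 53.3]), array([ 0.004, -0.006,  0.   ]))
```

Emit:
step_arm([
  {"dp": [-2.5,1.5,25],"twist": [0.002,-0.003,-0.03],"hand": 0.5},
  {"dp": [-2.5,1.5,45],"twist": [0.002,-0.003,-0.03],"hand": 0.2},
  {"dp": [-2.5,1.5,53],"twist": [0.002,-0.003,-0.03],"hand": -0.1},
  {"dp": [-2.5,1.5,53],"twist": [0.002,-0.003,-0.03],"hand": -0.4},
  {"dp": [-2.5,1.5,53],"twist": [0.002,-0.003,-0.03],"hand": -1},
], force=40)

```text
clock: 13.52
tool_pos: [0.5407, -0.3983, 0.1276]
eef_rot: [-0.023, 1.0, -0.001, 0.002]
contact_force: [-0.3, 2.2, 0.8]
opening: 0.32
finger_force: 0.7
```

Emit:
step_arm([
  {"dp": [0,0,0],"twist": [0,0,0],"hand": -1},
  {"dp": [0,0,0],"twist": [0,0,0],"hand": -1},
  {"dp": [0,0,0],"twist": [0,0,0],"hand": -1},
  {"dp": [0,0,0],"twist": [0,0,0],"hand": -1},
])

```text
clock: 14.02
tool_pos: [0.5408, -0.3981, 0.1275]
eef_rot: [-0.023, 1.0, -0.001, 0.002]
contact_force: [0.2, 2.4, 4.5]
opening: 0.271
finger_force: 39.5
```

Emit:
step_arm([
  {"dp": [0,0,-20],"twist": [0,0,0],"hand": -1},
  {"dp": [0,0,-50],"twist": [0,0,0],"hand": -1},
  {"dp": [0,0,-80],"twist": [0,0,0],"hand": -1},
  {"dp": [0,0,-115],"twist": [0,0,0],"hand": -1},
  {"dp": [0,0,-140],"twist": [0,0,0],"hand": -1},
])

```text
clock: 14.65
tool_pos: [0.5399, -0.3986, 0.2693]
eef_rot: [-0.023, 1.0, -0.002, 0.002]
contact_force: [0.1, -0.6, -0.6]
opening: 0.268
finger_force: 39.5
```

Emit:
step_arm([
  {"dp": [5,50,0],"twist": [0,0,0],"hand": -1},
  {"dp": [10,100,0],"twist": [0,0,0],"hand": -1},
  {"dp": [15,150,0],"twist": [0,0,0],"hand": -1},
  {"dp": [20,200,0],"twist": [0,0,0],"hand": -1},
  {"dp": [25,250,0],"twist": [0,0,0],"hand": -1},
])

```text
clock: 15.28
tool_pos: [0.503, -0.1483, 0.2671]
eef_rot: [-0.023, 1.0, -0.001, 0.002]
contact_force: [-0.2, 0.6, -1.3]
opening: 0.27
finger_force: 39.5
```

Emit:
step_arm([
  {"dp": [0,50,0],"twist": [0,0,0],"hand": -1},
  {"dp": [0,100,0],"twist": [0,0,0],"hand": -1},
  {"dp": [0,150,0],"twist": [0,0,0],"hand": -1},
  {"dp": [0,200,0],"twist": [0,0,0],"hand": -1},
  {"dp": [0,250,0],"twist": [0,0,0],"hand": -1},
])

```text
clock: 15.9
tool_pos: [0.4919, 0.1016, 0.2666]
eef_rot: [-0.023, 1.0, -0.001, 0.002]
contact_force: [0.7, 0.1, -0.4]
opening: 0.269
finger_force: 39.5
```

Emit:
step_arm([
  {"dp": [0,50,0],"twist": [0,0,0],"hand": -1},
  {"dp": [0,100,0],"twist": [0,0,0],"hand": -1},
  {"dp": [0,150,0],"twist": [0,0,0],"hand": -1},
  {"dp": [0,200,0],"twist": [0,0,0],"hand": -1},
  {"dp": [0,220,0],"twist": [0,0,0],"hand": -1},
])

```text
clock: 16.52
tool_pos: [0.4808, 0.3238, 0.266]
eef_rot: [-0.025, 1.0, 0.0, 0.002]
contact_force: [-0.6, -0.0, -0.1]
opening: 0.268
finger_force: 39.5
```

Emit:
step_arm([
  {"dp": [0,0,0],"twist": [0,0,0],"hand": -1},
  {"dp": [0,0,0],"twist": [0,0,0],"hand": -1},
])

```text
clock: 16.77
tool_pos: [0.4823, 0.3174, 0.2653]
eef_rot: [-0.022, 1.0, -0.002, 0.002]
contact_force: [0.5, -0.4, -0.9]
opening: 0.267
finger_force: 39.5
```

```bash
python3 - <<'E'
from h import *
st=r.get_state();print(st['q'].round(2),st['tool_pos'],st['eef_rot'].round(4))
R0=R.from_quat(st['eef_rot']).as_matrix();tip=np.array(st['tool_pos'])+R0@np.array([.002,0,.1225]);print('tip est',tip.round(4))
for c in ('wrist','side','top'):
    s=cam(c);save(s,'f_%s.png'%c);np.savez('f_%s.npz'%c,**s);print(c,'proj',px(s,tip).round(1))
    for n in ('stylus','stylus_tip','foot_near_top','foot_far_top'):
        for d in r.search_frame(c,n)[:3]:
            P=w(s,d['at']);print(n,round(d['score'],2),P.round(3),px(s,P).round(0))
s=cam('wrist');C=cloud(s);T=np.linalg.inv(s['T'])
# stylus rod points in tool frame
M=np.array(s['mount']);D=(np.linalg.inv(s['T'])@np.c_[C.reshape(-1,3),np.ones(384*512)].T);D=(M@D)[:3].T.reshape(384,512,3)
ok=s['depth']>.02
for lo,hi in [(.06,.08),(.08,.1),(.1,.115),(.115,.126)]:
    q=D[ok&(np.hypot(D[...,0],D[...,1])<.03)&(D[...,2]>lo)&(D[...,2]<hi)]
    if len(q): print(lo,len(q),q.min(0).round(4),q.max(0).round(4),q.mean(0).round(4))
E
```

```text
[-0.58  0.62 -0.14  1.71  0.12  0.82  0.84] [0.48228297 0.31742104 0.26527671] [-0.0216  0.9998 -0.0021  0.0016]
tip est [0.4807 0.3168 0.1428]
wrist proj [257.7 188.9]
stylus_tip 0.93 [0.472 0.319 0.273] [262. 258.]
foot_near_top 0.57 [0.485 0.345 0.076] [283. 176.]
foot_near_top 0.26 [0.448 0.143 0.058] [105. 132.]
foot_far_top 0.57 [0.526 0.342 0.076] [278. 210.]
foot_far_top 0.38 [0.6   0.139 0.032] [124. 242.]
side proj [169.4 140.4]
stylus 0.89 [ 0.627 -0.398  0.109] [364. 278.]
stylus 0.82 [ 0.431 -0.414  0.15 ] [304. 312.]
stylus 0.6 [0.471 0.314 0.224] [164. 119.]
stylus_tip 0.98 [ 0.434 -0.414  0.15 ] [305. 311.]
stylus_tip 0.67 [ 0.635 -0.394  0.103] [365. 277.]
stylus_tip 0.5 [0.476 0.314 0.233] [165. 116.]
foot_near_top 0.44 [0.484 0.342 0.08 ] [169. 152.]
foot_far_top 0.38 [ 0.525 -0.404  0.074] [331. 309.]
top proj [124.5 223.8]
stylus 0.93 [ 0.439 -0.4    0.176] [408. 244.]
stylus 0.66 [ 0.628 -0.389  0.115] [395. 174.]
stylus_tip 0.83 [ 0.438 -0.401  0.172] [409. 244.]
stylus_tip 0.69 [ 0.636 -0.386  0.116] [394. 171.]
stylus_tip 0.24 [ 0.533 -0.383  0.072] [389. 211.]
foot_far_top 0.2 [ 0.605 -0.136  0.055] [298. 185.]
0.08 59 [ 0.0034 -0.0031  0.0861] [0.0069 0.0058 0.1   ] [0.006  0.0013 0.0935]
0.1 63 [ 0.0029 -0.0032  0.1004] [0.0073 0.0062 0.1145] [0.0058 0.0017 0.1072]
0.115 10 [ 0.0039 -0.0024  0.115 ] [0.0069 0.0063 0.1181] [0.0059 0.0019 0.1159]
```

The feet agree across views: near (0.4855, 0.3445, 0.077) and far (0.530, 0.3395, 0.077). The rod axis measures (2, 1) mm in the tool frame, with the tip 122.5 mm ahead of the TCP.

```bash
cat >> h.py <<'E'
OFF=np.array([.002,.001,.1225])
def tip():
    st=r.get_state();return np.array(st['tool_pos'])+R.from_quat(st['eef_rot']).as_matrix()@OFF
def tplan(P):
    st=r.get_state();return (R.from_quat(st['eef_rot']).as_matrix().T@(np.array(P)-tip())*1000).round(1)
E
python3 - <<'E'
from h import *
print(tip(),tplan([.4855,.3445,.09]),tplan([.4855,.3445,.071]),tplan([.530,.3395,.071]),tplan([.530,.3395,.09]))
E
```

```text
[0.47987939 0.32087875 0.1426414 ] [-6.6 23.4 52.6] [-6.5 23.5 71.6] [-50.7  16.4  71.8] [-50.8  16.4  52.8]
```

Emit:
step_arm([
  {"dp": [-3,12,20],"twist": [0,0,0],"hand": -1},
  {"dp": [-6.5,23.5,45],"twist": [0,0,0],"hand": -1},
  {"dp": [-6.5,23.5,55],"twist": [0,0,0],"hand": -1},
  {"dp": [-6.5,23.5,55],"twist": [0,0,0],"hand": -1},
])

```text
clock: 18.08
tool_pos: [0.4866, 0.3433, 0.2089]
eef_rot: [-0.023, 1.0, -0.002, 0.001]
contact_force: [0.2, -0.9, -0.7]
opening: 0.273
finger_force: 39.5
```

```bash
python3 - <<'E'
from h import *
print(tip(),tplan([.4855,.3445,.071]),r.get_state()['contact_force'])
E
```

```text
[0.48465077 0.34378782 0.0863582 ] [-0.9  0.7 15.4] [ 0.19147985 -0.94542708 -0.70529255]
```

Now I'll press the near foot, lift, move across to the far foot and press that.

Emit:
step_arm([
  {"dp": [-1,0.5,6],"twist": [0,0,0],"hand": -1},
  {"dp": [-1,0.5,11],"twist": [0,0,0],"hand": -1},
  {"dp": [-1,0.5,15.5],"twist": [0,0,0],"hand": -1},
  {"dp": [-1,0.5,15.5],"twist": [0,0,0],"hand": -1},
  {"dp": [-1,0.5,15.5],"twist": [0,0,0],"hand": -1},
])

```text
clock: 18.7
tool_pos: [0.4885, 0.3444, 0.1951]
eef_rot: [-0.023, 1.0, -0.001, 0.002]
contact_force: [0.3, -0.8, 0.8]
opening: 0.266
finger_force: 39.4
```

```bash
python3 - <<'E'
from h import *
print(tip(),tplan([.530,.3395,.071]),r.get_state()['contact_force'])
E
```

```text
[0.48691597 0.34509203 0.07256295] [-42.8  -7.6   1.7] [ 0.30607575 -0.79263517  0.81582091]
```

Emit:
step_arm([
  {"dp": [1,-0.5,1.5],"twist": [0,0,0],"hand": -1},
  {"dp": [1,-0.5,3],"twist": [0,0,0],"hand": -1},
  {"dp": [1,-0.5,3],"twist": [0,0,0],"hand": -1},
  {"dp": [1,-0.5,3],"twist": [0,0,0],"hand": -1},
])

```text
clock: 19.2
tool_pos: [0.488, 0.3442, 0.1925]
eef_rot: [-0.023, 1.0, -0.0, 0.002]
contact_force: [1.0, -1.3, 6.3]
opening: 0.275
finger_force: 39.5
```

```bash
python3 - <<'E'
from h import *
print(tip(),tplan([.530,.3395,.071]),r.get_state()['contact_force'])
E
```

```text
[0.48656335 0.34504701 0.06997432] [-43.1  -7.5  -0.8] [ 0.98357403 -1.28793611  6.32654976]
```

Emit:
step_arm([
  {"dp": [0,0,-10],"twist": [0,0,0],"hand": -1},
  {"dp": [0,0,-22],"twist": [0,0,0],"hand": -1},
  {"dp": [-20,-4,-24],"twist": [0,0,0],"hand": -1},
  {"dp": [-43,-7.5,-24],"twist": [0,0,0],"hand": -1},
  {"dp": [-43,-7.5,-20],"twist": [0,0,0],"hand": -1},
])

```text
clock: 19.82
tool_pos: [0.5319, 0.3374, 0.212]
eef_rot: [-0.022, 1.0, -0.001, 0.002]
contact_force: [-1.2, -0.1, -1.6]
opening: 0.265
finger_force: 39.5
```

Emit:
step_arm([
  {"dp": [0,0,6],"twist": [0,0,0],"hand": -1},
  {"dp": [0,0,12],"twist": [0,0,0],"hand": -1},
  {"dp": [0,0,17],"twist": [0,0,0],"hand": -1},
  {"dp": [0,0,20],"twist": [0,0,0],"hand": -1},
  {"dp": [0,0,20.5],"twist": [0,0,0],"hand": -1},
])

```text
clock: 20.45
tool_pos: [0.5304, 0.3389, 0.1923]
eef_rot: [-0.023, 1.0, -0.0, 0.002]
contact_force: [-1.9, -0.7, 7.5]
opening: 0.268
finger_force: 39.5
```

Emit:
step_arm([
  {"dp": [0,0,0],"twist": [0,0,0],"hand": -1},
  {"dp": [0,0,0],"twist": [0,0,0],"hand": -1},
])

```text
clock: 20.7
tool_pos: [0.5303, 0.3389, 0.1924]
eef_rot: [-0.023, 1.0, -0.0, 0.002]
contact_force: [-1.4, -0.6, 7.4]
opening: 0.272
finger_force: 39.5
```

```bash
python3 - <<'E'
from h import *
print(tip(),tplan([.530,.3395,.071]),r.get_state()['contact_force'])
E
```

```text
[0.52873804 0.33972258 0.06989447] [-1.3 -0.3 -1.1] [-1.35648151 -0.6306534   7.43263099]
```

Emit:
step_arm([
  {"dp": [0,0,-20],"twist": [0,0,0],"hand": -1},
  {"dp": [0,-10,-50],"twist": [0,0,0],"hand": -1},
  {"dp": [0,-50,-90],"twist": [0,0,0],"hand": -1},
  {"dp": [0,-90,-115],"twist": [0,0,0],"hand": -1},
  {"dp": [0,-120,-120],"twist": [0,0,0],"hand": -1},
])

```text
clock: 21.32
tool_pos: [0.5367, 0.217, 0.3135]
eef_rot: [-0.022, 1.0, -0.001, 0.003]
contact_force: [0.1, 0.8, -1.2]
opening: 0.271
finger_force: 39.5
```

Emit:
step_arm([
  {"dp": [0,0,0],"twist": [0,0,0],"hand": -1},
  {"dp": [0,0,0],"twist": [0,0,0],"hand": -1},
  {"dp": [0,0,0],"twist": [0,0,0],"hand": -1},
  {"dp": [0,0,0],"twist": [0,0,0],"hand": -1},
])

```text
clock: 21.82
tool_pos: [0.5353, 0.2197, 0.3111]
eef_rot: [-0.024, 1.0, -0.001, 0.001]
contact_force: [0.0, 0.8, -1.0]
opening: 0.269
finger_force: 39.5
```

```bash
cat > find.py <<'E'
from h import *
import sys
np.set_printoptions(suppress=True)
B={'dish_large':(.035,.132,.132),'dish_small':(.045,.112,.112),'tray_long':(.035,.166,.076),'tray_short':(.045,.132,.086)}
def find(s,n,c0,rad=.1):
    h=B[n][0];C=cloud(s);near=(np.hypot(C[...,0]-c0[0],C[...,1]-c0[1])<rad)&(s['depth']>.15)
    g=s['pixels'].max(2)
    top=near&(abs(C[...,2]-h)<.007)
    cup=near&(C[...,2]>h+.009)&(C[...,2]<h+.022)
    T=C[top][:,:2].astype(np.float32)*1000
    print(n,'top n',len(T),'z',np.median(C[top][:,2]).round(4),'rect',cv2.minAreaRect(T),'circ',np.round(cv2.minEnclosingCircle(T)[0],1),round(cv2.minEnclosingCircle(T)[1],1))
    k,l,st,_=cv2.connectedComponentsWithStats(cup.astype(np.uint8))
    for i in range(1,k):
        if st[i,4]>15:
            q=C[l==i];a=cv2.minAreaRect(q[:,:2].astype(np.float32)*1000);print('  blob',st[i,4],q.mean(0).round(4),'zmax',np.percentile(q[:,2],95).round(4),np.round(a[0],1),np.round(a[1],1),round(a[2],1),'bright',g[l==i].mean().round())
if __name__=='__main__':
    print('clock',r.get_state()['clock'],tip())
    s=cam('wrist');save(s,sys.argv[1]+'.png');np.savez('last.npz',**s)
    for a in sys.argv[2:]:
        n,x,y=a.split(',');find(s,n,(float(x),float(y)))
E
python3 find.py c1 dish_large,.631,.138 tray_short,.463,.11
```

```text
clock 21.825 [0.53354731 0.2204462  0.18856213]
dish_large top n 3939 z 0.0357 rect ((625.8310546875, 134.96780395507812), (103.90550994873047, 131.2045440673828), 41.09833908081055) circ [635.8 143.3] 66.0
  blob 292 [0.6108 0.1037 0.0518] zmax 0.0545 [611.8 103.6] [27.9 29.1] 59.1 bright 43.0
tray_short top n 6502 z 0.045 rect ((469.9067077636719, 111.41866302490234), (86.01539611816406, 131.8155517578125), 12.554642677307129) circ [470.5 112.1] 76.6
  blob 357 [0.4479 0.14   0.0624] zmax 0.0646 [448.3 139.8] [28.  28.6] 12.5 bright 57.0
  blob 137 [0.4672 0.0533 0.06  ] zmax 0.0622 [467.6  52.8] [21.8  7. ] 11.7 bright 79.0
```

View pics/c1.png

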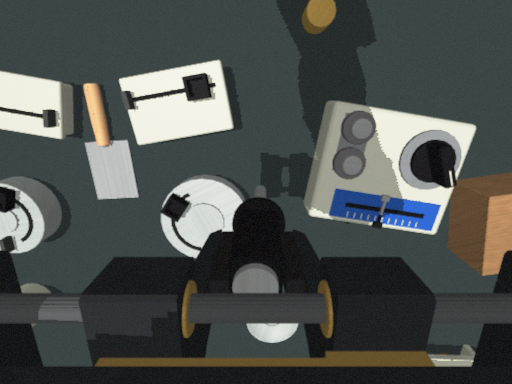

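The crop shows tray_short's cup at (197,87) with its stop at (128,99), and dish_large's cup at (176,207). The footprints match the stated sizes. I'll do tray_short first.

```bash
python3 - <<'E'
from h import *
print(tip(),tplan([.4483,.1398,.0755]))
E
```

```text
[0.53367932 0.2202497  0.18866228] [ 89.4 -76.1 113.1]
```

Emit:
step_arm([
  {"dp": [30,-25,20],"twist": [0,0,0],"hand": -1},
  {"dp": [60,-50,45],"twist": [0,0,0],"hand": -1},
  {"dp": [89.4,-76,70],"twist": [0,0,0],"hand": -1},
  {"dp": [89.4,-76,95],"twist": [0,0,0],"hand": -1},
  {"dp": [89.4,-76,108],"twist": [0,0,0],"hand": -1},
])

```text
clock: 22.5
tool_pos: [0.4501, 0.1386, 0.2026]
eef_rot: [-0.023, 1.0, -0.001, 0.001]
contact_force: [0.4, -0.4, -0.2]
opening: 0.273
finger_force: 39.5
```

Emit:
step_arm([
  {"dp": [0,0,0],"twist": [0,0,0],"hand": -1},
  {"dp": [0,0,0],"twist": [0,0,0],"hand": -1},
  {"dp": [0,0,0],"twist": [0,0,0],"hand": -1},
])

```text
clock: 22.88
tool_pos: [0.4508, 0.1388, 0.2041]
eef_rot: [-0.023, 1.0, -0.001, 0.002]
contact_force: [0.6, 0.1, -0.3]
opening: 0.268
finger_force: 39.5
```

```bash
python3 - <<'E'
from h import *
from find import find
print(tip(),tplan([.4483,.1398,.0555]),r.get_state()['contact_force'])
s=cam('wrist');save(s,'c2.png');find(s,'tray_short',(.47,.111))
p=s['pixels'][100:300,130:430];cv2.imwrite('pics/c2.png',cv2.resize(p[:,:,::-1],None,fx=2,fy=2))
u=np.array([.217,-.976,0]);a=np.array([.4483,.1398,.0555])
for k in range(0,81,5): print(k,tplan(a+u*k/1000)-tplan(a)) if k in(5,80) else 0
E
```

```text
[0.44937769 0.13959648 0.08155539] [ 1.2  0.3 26. ] [ 0.63802835  0.11213378 -0.29983544]
tray_short top n 7717 z 0.0451 rect ((469.4306335449219, 111.35343933105469), (85.81462097167969, 131.97506713867188), 12.527825355529785) circ [469.3 111.8] 76.8
  blob 468 [0.4452 0.1394 0.0625] zmax 0.0646 [447.8 139.9] [28.5 28. ] 12.4 bright 34.0
  blob 196 [0.4666 0.0531 0.06  ] zmax 0.0619 [467.3  52.6] [22.4  6.8] 11.1 bright 79.0
5 [-0.8 -4.9  0. ]
80 [-13.7 -78.8   0.1]
```

View pics/c2.png

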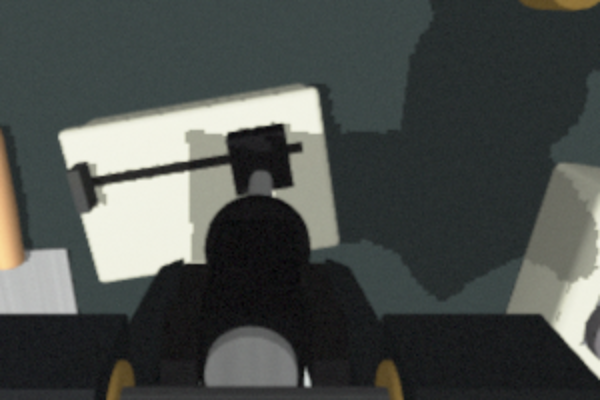

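Emit:
step_arm([
  {"dp": [1.5,0.3,6],"twist": [0,0,0],"hand": -1},
  {"dp": [1.5,0.3,12],"twist": [0,0,0],"hand": -1},
  {"dp": [1.5,0.3,18],"twist": [0,0,0],"hand": -1},
  {"dp": [1.5,0.3,23],"twist": [0,0,0],"hand": -1},
  {"dp": [1.5,0.3,26],"twist": [0,0,0],"hand": -1},
])

```text
clock: 23.55
tool_pos: [0.4487, 0.1386, 0.177]
eef_rot: [-0.023, 1.0, -0.001, 0.001]
contact_force: [-0.4, -0.1, -1.7]
opening: 0.267
finger_force: 39.5
```

Emit:
step_arm([
  {"dp": [0,0,0],"twist": [0,0,0],"hand": -1},
  {"dp": [0,0,0],"twist": [0,0,0],"hand": -1},
])

```text
clock: 23.8
tool_pos: [0.4489, 0.1386, 0.1775]
eef_rot: [-0.023, 1.0, -0.001, 0.002]
contact_force: [0.3, 0.0, -0.4]
opening: 0.272
finger_force: 39.5
```

```bash
python3 - <<'E'
from h import *
st=r.get_state();print(tip(),tplan([.4483,.1398,.0555]),st['contact_force'])
print(tplan([.4647,.0635,.0555]))
E
```

```text
[0.44723259 0.13929746 0.05498975] [-1.1  0.5 -0.5] [ 0.2512784   0.02951338 -0.36703433]
[-13.9 -76.5  -0.3]
```

Emit:
step_arm([
  {"dp": [-1.2,-4,0],"twist": [0,0,0],"hand": -1},
  {"dp": [-2.2,-9,0],"twist": [0,0,0],"hand": -1},
  {"dp": [-3.1,-14,0],"twist": [0,0,0],"hand": -1},
  {"dp": [-4,-19,0],"twist": [0,0,0],"hand": -1},
  {"dp": [-4.9,-24,0],"twist": [0,0,0],"hand": -1},
])

```text
clock: 24.42
tool_pos: [0.455, 0.1145, 0.1775]
eef_rot: [-0.023, 1.0, -0.001, 0.002]
contact_force: [-0.2, 1.2, -0.6]
opening: 0.271
finger_force: 39.6
```

Emit:
step_arm([
  {"dp": [-0.9,-5,0],"twist": [0,0,0],"hand": -1},
  {"dp": [-1.7,-10,0],"twist": [0,0,0],"hand": -1},
  {"dp": [-2.6,-15,0],"twist": [0,0,0],"hand": -1},
  {"dp": [-3.4,-20,0],"twist": [0,0,0],"hand": -1},
  {"dp": [-4.3,-25,0],"twist": [0,0,0],"hand": -1},
])

```text
clock: 25.05
tool_pos: [0.4603, 0.0897, 0.1775]
eef_rot: [-0.023, 1.0, -0.001, 0.002]
contact_force: [0.2, 0.4, -0.2]
opening: 0.27
finger_force: 39.6
```

Emit:
step_arm([
  {"dp": [-0.9,-5,0],"twist": [0,0,0],"hand": -1},
  {"dp": [-1.8,-10,0],"twist": [0,0,0],"hand": -1},
  {"dp": [-2.6,-15,0],"twist": [0,0,0],"hand": -1},
  {"dp": [-3.5,-20,0],"twist": [0,0,0],"hand": -1},
  {"dp": [-4.4,-25,0],"twist": [0,0,0],"hand": -1},
])

```text
clock: 25.68
tool_pos: [0.4658, 0.065, 0.1776]
eef_rot: [-0.023, 1.0, -0.001, 0.001]
contact_force: [-0.3, 1.3, -0.9]
opening: 0.273
finger_force: 39.6
```

Emit:
step_arm([
  {"dp": [-0.4,-2.5,0],"twist": [0,0,0],"hand": -1},
  {"dp": [-0.4,-2.5,0],"twist": [0,0,0],"hand": -1},
  {"dp": [-0.4,-2.5,0],"twist": [0,0,0],"hand": -1},
])

```text
clock: 26.05
tool_pos: [0.4663, 0.0632, 0.1776]
eef_rot: [-0.023, 1.0, -0.001, 0.002]
contact_force: [-0.6, 2.3, -1.5]
opening: 0.27
finger_force: 39.8
```

```bash
python3 - <<'E'
from h import *
from find import find
st=r.get_state();print(tip(),tplan([.4647,.0635,.0555]),st['contact_force'])
s=cam('wrist');find(s,'tray_short',(.47,.111))
E
```

```text
[0.46460182 0.06394302 0.0550911 ] [-0.1 -0.4 -0.4] [-0.5706633   2.32848177 -1.51203253]
tray_short top n 9807 z 0.045 rect ((469.38983154296875, 111.55490112304688), (86.06263732910156, 132.30023193359375), 12.690913200378418) circ [469.1 111.1] 76.6
  blob 674 [0.4594 0.0664 0.0619] zmax 0.0645 [464.   66.7] [28.5 35. ] 12.2 bright 37.0
```

tray_short's cup is now against its stop: the two merge into one blob 35 mm long. Next I'll retract and look at both dishes from between them.

Emit:
step_arm([
  {"dp": [0.4,2.5,0],"twist": [0,0,0],"hand": -1},
  {"dp": [0.4,2.5,-7],"twist": [0,0,0],"hand": -1},
  {"dp": [0.4,2.5,-15],"twist": [0,0,0],"hand": -1},
  {"dp": [0.4,2.5,-24],"twist": [0,0,0],"hand": -1},
  {"dp": [0,2.5,-60],"twist": [0,0,0],"hand": -1},
])

```text
clock: 26.72
tool_pos: [0.465, 0.065, 0.2375]
eef_rot: [-0.023, 1.0, -0.001, -0.0]
contact_force: [0.3, -0.3, -1.2]
opening: 0.267
finger_force: 39.5
```

Emit:
step_arm([
  {"dp": [-25,-10,-35],"twist": [0,0,0],"hand": -1},
  {"dp": [-60,-35,-65],"twist": [0,0,0],"hand": -1},
  {"dp": [-90,-65,-70],"twist": [0,0,0],"hand": -1},
  {"dp": [-90,-65,-70],"twist": [0,0,0],"hand": -1},
  {"dp": [-90,-65,-70],"twist": [0,0,0],"hand": -1},
])

```text
clock: 27.35
tool_pos: [0.5577, 0.0052, 0.3079]
eef_rot: [-0.023, 1.0, -0.001, 0.001]
contact_force: [-0.9, 0.0, -1.2]
opening: 0.269
finger_force: 39.5
```

```bash
sed -i 's/^    T=C\[top\].*/&\n    if n[0]=="d":\n        E=C[near\&(C[...,2]>h-.008)\&(C[...,2]<h+.007)][:,:2]*1000;cs=[(np.abs(np.hypot(E[:,0]-x,E[:,1]-y)-B[n][1]*500)<1.2).sum()-3*(np.hypot(E[:,0]-x,E[:,1]-y)>B[n][1]*500+1.2).sum() for x in np.arange(c0[0]*1000-20,c0[0]*1000+20) for y in np.arange(c0[1]*1000-20,c0[1]*1000+20)];i=int(np.argmax(cs));print("fit",c0[0]*1000-20+i\/\/40,c0[1]*1000-20+i%40,cs[i])/' find.py; sed -n 10,16p find.py; python3 find.py c3 dish_large,.635,.14 dish_small,.64,-.14
```

```text
T=C[top][:,:2].astype(np.float32)*1000
    if n[0]=="d":
        E=C[near&(C[...,2]>h-.008)&(C[...,2]<h+.007)][:,:2]*1000;cs=[(np.abs(np.hypot(E[:,0]-x,E[:,1]-y)-B[n][1]*500)<1.2).sum()-3*(np.hypot(E[:,0]-x,E[:,1]-y)>B[n][1]*500+1.2).sum() for x in np.arange(c0[0]*1000-20,c0[0]*1000+20) for y in np.arange(c0[1]*1000-20,c0[1]*1000+20)];i=int(np.argmax(cs));print("fit",c0[0]*1000-20+i//40,c0[1]*1000-20+i%40,cs[i])
    print(n,'top n',len(T),'z',np.median(C[top][:,2]).round(4),'rect',cv2.minAreaRect(T),'circ',np.round(cv2.minEnclosingCircle(T)[0],1),round(cv2.minEnclosingCircle(T)[1],1))
    k,l,st,_=cv2.connectedComponentsWithStats(cup.astype(np.uint8))
    for i in range(1,k):
        if st[i,4]>15:
clock 27.35 [0.55589843 0.00589328 0.18540785]
fit 637.0 144.0 250
dish_large top n 5430 z 0.0354 rect ((635.7061767578125, 143.44688415527344), (130.10414123535156, 130.698486328125), 22.075525283813477) circ [636.2 143.7] 66.3
  blob 303 [0.6113 0.1026 0.0518] zmax 0.0549 [612.  103.4] [28.8 27.9] 59.6 bright 31.0
  blob 84 [0.6804 0.1541 0.0497] zmax 0.0521 [681.3 154.9] [22.5  6.5] 16.0 bright 75.0
fit 644.0 -145.0 248
dish_small top n 3946 z 0.0455 rect ((642.3997802734375, -144.1400146484375), (110.76449584960938, 110.33737182617188), 86.15357208251953) circ [ 642.8 -144.7] 56.1
  blob 362 [ 0.6063 -0.1351  0.0616] zmax 0.0647 [ 607.2 -135.7] [28.8 29.3] 75.6 bright 45.0
  blob 98 [ 0.679  -0.1423  0.0601] zmax 0.0623 [ 679.6 -142.7] [22.3  6.9] 1.5 bright 89.0
```

View pics/c3.png

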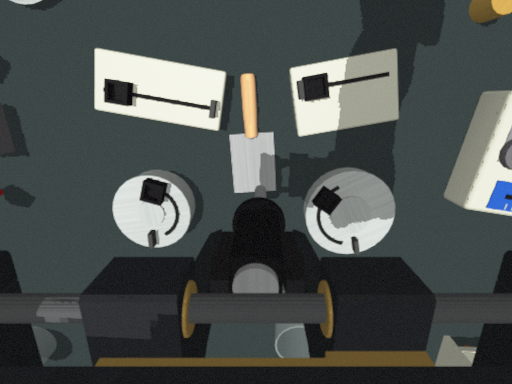

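Both dishes are clear. dish_large is centred at (636.0, 143.7) with its cup at 239°, stop at 13.9° and seam end at about 352°. dish_small is centred at (642.7, -144.5) with its cup at (607.2, -135.7). I'll do dish_large now.

```bash
python3 - <<'E'
from h import *
print(tip(),tplan([.612,.1034,.075]))
E
```

```text
[0.55566758 0.00642878 0.18533489] [-60.7  94.3 110.3]
```

Emit:
step_arm([
  {"dp": [-20,30,20],"twist": [0,0,0],"hand": -1},
  {"dp": [-40,60,45],"twist": [0,0,0],"hand": -1},
  {"dp": [-60.5,94,70],"twist": [0,0,0],"hand": -1},
  {"dp": [-60.5,94,95],"twist": [0,0,0],"hand": -1},
  {"dp": [-60.5,94,108],"twist": [0,0,0],"hand": -1},
])

```text
clock: 28.02
tool_pos: [0.6134, 0.1025, 0.1984]
eef_rot: [-0.024, 1.0, -0.001, -0.0]
contact_force: [0.0, -0.7, -0.5]
opening: 0.266
finger_force: 39.5
```

Emit:
step_arm([
  {"dp": [0,0,0],"twist": [0,0,0],"hand": -1},
  {"dp": [0,0,0],"twist": [0,0,0],"hand": -1},
  {"dp": [0,0,0],"twist": [0,0,0],"hand": -1},
])

```text
clock: 28.4
tool_pos: [0.6157, 0.101, 0.2011]
eef_rot: [-0.023, 1.0, -0.001, 0.002]
contact_force: [-0.1, 0.1, -0.7]
opening: 0.27
finger_force: 39.5
```

```bash
python3 - <<'E'
from h import *
from find import find
s=cam('wrist');find(s,'dish_large',(.636,.143))
print(tip(),tplan([.612,.1034,.0455]),r.get_state()['contact_force'])
E
```

```text
fit 637.0 143.0 376
dish_large top n 8490 z 0.0354 rect ((625.7373046875, 149.8963623046875), (131.92140197753906, 107.42803192138672), 61.2246208190918) circ [635.7 144.4] 66.2
  blob 470 [0.6089 0.1037 0.0523] zmax 0.0545 [611.7 103.6] [28.3 28.3] 59.7 bright 29.0
  blob 28 [0.6725 0.1547 0.0493] zmax 0.0518 [674.1 156.2] [10.1  4.1] 39.2 bright 58.0
[0.61415148 0.10182433 0.07849775] [ 2.2  1.7 33. ] [-0.18246982 -0.47620953 -0.3903783 ]
```

Emit:
step_arm([
  {"dp": [2.2,1.7,8],"twist": [0,0,0],"hand": -1},
  {"dp": [2.2,1.7,16],"twist": [0,0,0],"hand": -1},
  {"dp": [2.2,1.7,24],"twist": [0,0,0],"hand": -1},
  {"dp": [2.2,1.7,30],"twist": [0,0,0],"hand": -1},
  {"dp": [2.2,1.7,33],"twist": [0,0,0],"hand": -1},
])

```text
clock: 29.08
tool_pos: [0.6128, 0.1028, 0.1663]
eef_rot: [-0.023, 1.0, -0.001, 0.001]
contact_force: [1.0, 0.0, -0.6]
opening: 0.271
finger_force: 39.5
```

Emit:
step_arm([
  {"dp": [0,0,0],"twist": [0,0,0],"hand": -1},
  {"dp": [0,0,0],"twist": [0,0,0],"hand": -1},
])

```text
clock: 29.32
tool_pos: [0.6131, 0.1029, 0.1672]
eef_rot: [-0.023, 1.0, -0.001, 0.002]
contact_force: [-0.9, 0.4, -1.0]
opening: 0.271
finger_force: 39.5
```

```bash
cat > arc.py <<'E'
from h import *
def arc(c,rad,a0,a1,z,n):
    "rows in tool mm; groups of 5 relative to each group's start"
    st=r.get_state();Rt=R.from_quat(st['eef_rot']).as_matrix()
    A=np.radians(np.linspace(a0,a1,n+1))
    P=np.c_[c[0]+rad*np.cos(A),c[1]+rad*np.sin(A),np.full(n+1,z)]
    base=tip();prev=base
    for g in range(1,n+1,5):
        print([((Rt.T@(p-prev))*1000).round(1)[:2].tolist() for p in P[g:g+5]]);prev=P[min(g+4,n)]
E
python3 - <<'E'
from arc import *
print(tip(),tplan([.612,.1034,.0455]),r.get_state()['contact_force'])
arc((.636,.1437),.047,239.2,360.5,.0455,25)
E
```

```text
[0.61152008 0.1035531  0.04468582] [-0.5 -0.2 -0.8] [-0.9388305   0.37201167 -1.04516496]
[[-3.8, -2.3], [-7.4, -4.1], [-11.1, -5.5], [-14.9, -6.6], [-18.8, -7.4]]
[[-4.0, -0.5], [-7.9, -0.6], [-11.9, -0.4], [-15.8, 0.1], [-19.7, 1.0]]
[[-3.8, 1.2], [-7.5, 2.7], [-11.0, 4.5], [-14.4, 6.6], [-17.6, 9.0]]
[[-3.0, 2.6], [-5.7, 5.5], [-8.2, 8.7], [-10.4, 12.0], [-12.3, 15.5]]
[[-1.6, 3.6], [-2.9, 7.4], [-3.9, 11.3], [-4.6, 15.2], [-4.9, 19.1]]
```

Emit:
step_arm([
  {"dp": [-3.8,-2.3,-0.4],"twist": [0,0,0],"hand": -1},
  {"dp": [-7.4,-4.1,-0.4],"twist": [0,0,0],"hand": -1},
  {"dp": [-11.1,-5.5,-0.4],"twist": [0,0,0],"hand": -1},
  {"dp": [-14.9,-6.6,-0.4],"twist": [0,0,0],"hand": -1},
  {"dp": [-18.8,-7.4,-0.4],"twist": [0,0,0],"hand": -1},
])

```text
clock: 29.95
tool_pos: [0.6321, 0.0965, 0.1673]
eef_rot: [-0.023, 1.0, -0.001, 0.001]
contact_force: [-2.1, 2.1, -0.6]
opening: 0.27
finger_force: 39.6
```

Emit:
step_arm([
  {"dp": [-4.0,-0.5,0],"twist": [0,0,0],"hand": -1},
  {"dp": [-7.9,-0.6,0],"twist": [0,0,0],"hand": -1},
  {"dp": [-11.9,-0.4,0],"twist": [0,0,0],"hand": -1},
  {"dp": [-15.8,0.1,0],"twist": [0,0,0],"hand": -1},
  {"dp": [-19.7,1.0,0],"twist": [0,0,0],"hand": -1},
])

```text
clock: 30.58
tool_pos: [0.6518, 0.0981, 0.1674]
eef_rot: [-0.023, 1.0, -0.001, 0.001]
contact_force: [-2.9, 1.2, -1.5]
opening: 0.269
finger_force: 39.6
```

Emit:
step_arm([
  {"dp": [-3.8,1.2,0],"twist": [0,0,0],"hand": -1},
  {"dp": [-7.5,2.7,0],"twist": [0,0,0],"hand": -1},
  {"dp": [-11.0,4.5,0],"twist": [0,0,0],"hand": -1},
  {"dp": [-14.4,6.6,0],"twist": [0,0,0],"hand": -1},
  {"dp": [-17.6,9.0,0],"twist": [0,0,0],"hand": -1},
])

```text
clock: 31.2
tool_pos: [0.669, 0.1079, 0.1675]
eef_rot: [-0.023, 1.0, -0.001, 0.001]
contact_force: [-3.2, -0.3, -0.9]
opening: 0.269
finger_force: 39.5
```

Emit:
step_arm([
  {"dp": [-3.0,2.6,0],"twist": [0,0,0],"hand": -1},
  {"dp": [-5.7,5.5,0],"twist": [0,0,0],"hand": -1},
  {"dp": [-8.2,8.7,0],"twist": [0,0,0],"hand": -1},
  {"dp": [-10.4,12.0,0],"twist": [0,0,0],"hand": -1},
  {"dp": [-12.3,15.5,0],"twist": [0,0,0],"hand": -1},
])

```text
clock: 31.82
tool_pos: [0.6806, 0.124, 0.1675]
eef_rot: [-0.023, 1.0, -0.001, 0.002]
contact_force: [-1.5, -1.7, -1.8]
opening: 0.268
finger_force: 39.5
```

```bash
python3 - <<'E'
from arc import *
from find import find
t=tip();d=(t[:2]-[.636,.1437])*1000;print(t,np.hypot(*d),np.degrees(np.arctan2(d[1],d[0])),r.get_state()['contact_force'])
s=cam('wrist');find(s,'dish_large',(.636,.143));s=cam('top');find(s,'dish_large',(.636,.143))
E
```

```text
[0.67893619 0.12463101 0.04500886] 46.98023752331961 -23.947150266185808 [-1.52692432 -1.74188389 -1.82050342]
fit 637.0 145.0 484
dish_large top n 16499 z 0.0352 rect ((633.1927490234375, 144.69886779785156), (130.44305419921875, 126.14752960205078), 70.01029205322266) circ [635.5 144. ] 65.8
  blob 557 [0.6715 0.1192 0.0522] zmax 0.0545 [676.1 119.9] [28.3 28.4] 58.9 bright 34.0
  blob 189 [0.6806 0.1551 0.0506] zmax 0.0521 [681.3 155.4] [22.2  6. ] 14.3 bright 70.0
fit 616.0 123.0 0
dish_large top n 0 z nan rect ((0.0, 0.0), (0.0, 0.0), 0.0) circ [0. 0.] 0.0
  return _methods._mean(a, axis=axis, dtype=dtype,
  ret = ret.dtype.type(ret / rcount)
```

Emit:
step_arm([
  {"dp": [-1.6,3.6,0],"twist": [0,0,0],"hand": -1},
  {"dp": [-2.9,7.4,0],"twist": [0,0,0],"hand": -1},
  {"dp": [-3.9,11.3,0],"twist": [0,0,0],"hand": -1},
  {"dp": [-4.6,15.2,0],"twist": [0,0,0],"hand": -1},
  {"dp": [-4.9,19.1,0],"twist": [0,0,0],"hand": -1},
])

```text
clock: 32.55
tool_pos: [0.6846, 0.1431, 0.1676]
eef_rot: [-0.023, 1.0, -0.001, 0.002]
contact_force: [-0.6, -3.4, 1.0]
opening: 0.271
finger_force: 39.5
```

Emit:
step_arm([
  {"dp": [0,0,0],"twist": [0,0,0],"hand": -1},
  {"dp": [0,0,0],"twist": [0,0,0],"hand": -1},
])

```text
clock: 32.8
tool_pos: [0.6846, 0.1429, 0.1676]
eef_rot: [-0.023, 1.0, -0.001, 0.002]
contact_force: [-0.7, -2.5, -0.4]
opening: 0.268
finger_force: 39.6
```

```bash
python3 - <<'E'
from arc import *
from find import find
t=tip();d=(t[:2]-[.636,.1437])*1000;print(t,np.hypot(*d),np.degrees(np.arctan2(d[1],d[0])),r.get_state()['contact_force'])
s=cam('wrist');find(s,'dish_large',(.636,.143))
E
```

```text
[0.68302567 0.14351607 0.04513417] 47.026026188848455 -0.22409485013487632 [-0.66444097 -2.53400325 -0.36746398]
fit 637.0 145.0 480
dish_large top n 17003 z 0.0353 rect ((633.9456787109375, 143.98501586914062), (131.33480834960938, 127.32030487060547), 86.77308654785156) circ [635.9 144. ] 65.9
  blob 640 [0.6778 0.1413 0.0521] zmax 0.0546 [682.9 142.8] [38.1 28.4] 82.3 bright 43.0
```

Emit:
step_arm([
  {"dp": [0,1.2,0],"twist": [0,0,0],"hand": -1},
  {"dp": [0.2,2.5,0],"twist": [0,0,0],"hand": -1},
  {"dp": [0.2,2.5,0],"twist": [0,0,0],"hand": -1},
])

```text
clock: 33.22
tool_pos: [0.6845, 0.1446, 0.1676]
eef_rot: [-0.023, 1.0, -0.002, 0.002]
contact_force: [-1.2, -4.3, 0.5]
opening: 0.271
finger_force: 39.6
```

```bash
python3 - <<'E'
from arc import *
from find import find
t=tip();d=(t[:2]-[.636,.1437])*1000;print(t,np.hypot(*d),np.degrees(np.arctan2(d[1],d[0])),r.get_state()['contact_force'])
s=cam('wrist');find(s,'dish_large',(.636,.143))
C=cloud(s);m=(abs(C[...,2]-.0545)<.0012)&(np.hypot(C[...,0]-.683,C[...,1]-.138)<.022)
print('cup rim',cv2.minAreaRect(C[m][:,:2].astype(np.float32)*1000),m.sum())
E
```

```text
[0.6828689  0.1450731  0.04510171] 46.889004496869184 1.678097675587583 [-1.19874929 -4.33403319  0.52866165]
fit 638.0 145.0 478
dish_large top n 16961 z 0.0352 rect ((634.1929321289062, 144.49514770507812), (131.170654296875, 127.4671401977539), 88.62014770507812) circ [635.8 144.5] 66.0
  blob 639 [0.6778 0.1423 0.0521] zmax 0.0546 [679.3 141.4] [28.1 37.6] 5.6 bright 43.0
cup rim ((682.5014038085938, 138.81900024414062), (27.977497100830078, 27.85303497314453), 83.45101928710938) 235
```

The force has risen to 4.3 N and the cup angle is about -6.5°, so dish_large's rider is at its end. Next is dish_small, after a fresh look.

Emit:
step_arm([
  {"dp": [-0.2,-3,0],"twist": [0,0,0],"hand": -1},
  {"dp": [-0.2,-3.5,-7],"twist": [0,0,0],"hand": -1},
  {"dp": [-0.2,-3.5,-15],"twist": [0,0,0],"hand": -1},
  {"dp": [-0.2,-3.5,-24],"twist": [0,0,0],"hand": -1},
  {"dp": [0,-3.5,-60],"twist": [0,0,0],"hand": -1},
])

```text
clock: 33.9
tool_pos: [0.6828, 0.1428, 0.2266]
eef_rot: [-0.024, 1.0, -0.001, -0.001]
contact_force: [0.2, 0.1, -0.7]
opening: 0.265
finger_force: 39.7
```

Emit:
step_arm([
  {"dp": [25,-45,-30],"twist": [0,0,0],"hand": -1},
  {"dp": [50,-95,-50],"twist": [0,0,0],"hand": -1},
  {"dp": [80,-145,-60],"twist": [0,0,0],"hand": -1},
  {"dp": [110,-190,-60],"twist": [0,0,0],"hand": -1},
  {"dp": [120,-205,-60],"twist": [0,0,0],"hand": -1},
])

```text
clock: 34.52
tool_pos: [0.5721, -0.0716, 0.2886]
eef_rot: [-0.021, 1.0, -0.002, 0.002]
contact_force: [0.1, -0.2, -1.8]
opening: 0.27
finger_force: 39.7
```

Emit:
step_arm([
  {"dp": [0,0,0],"twist": [0,0,0],"hand": -1},
  {"dp": [0,0,0],"twist": [0,0,0],"hand": -1},
  {"dp": [0,0,0],"twist": [0,0,0],"hand": -1},
])

```text
clock: 34.9
tool_pos: [0.5745, -0.0655, 0.2875]
eef_rot: [-0.025, 1.0, -0.0, 0.002]
contact_force: [0.9, 0.5, -0.6]
opening: 0.269
finger_force: 39.7
```

```bash
python3 find.py c4 dish_small,.642,-.144 tray_long,.469,-.128 dish_large,.636,.144; python3 -c "
from h import *
print(tplan([.6072,-.1357,.085]))"
```

```text
clock 34.9 [ 0.57287462 -0.0646134   0.16497406]
fit 644.0 -144.0 231
dish_small top n 4209 z 0.0455 rect ((640.5267944335938, -145.90618896484375), (105.82838439941406, 111.26543426513672), 30.780916213989258) circ [ 642.6 -144.8] 55.9
  blob 350 [ 0.6062 -0.1356  0.062 ] zmax 0.0648 [ 607.2 -135.6] [28.  29.3] 75.9 bright 47.0
  blob 93 [ 0.6791 -0.1426  0.0603] zmax 0.0624 [ 680.1 -142.9] [23.4  6.6] 0.7 bright 93.0
tray_long top n 8472 z 0.035 rect ((476.7002258300781, -128.20736694335938), (166.278564453125, 76.07682037353516), 82.9478759765625) circ [ 476.6 -127.9] 89.3
  blob 418 [ 0.4807 -0.1746  0.0523] zmax 0.0546 [ 480.9 -174.9] [28.5 28. ] 82.9 bright 57.0
  blob 100 [ 0.4954 -0.0569  0.051 ] zmax 0.0521 [495.6 -56.9] [ 5.9 21.8] 82.7 bright 106.0
fit 637.0 145.0 304
dish_large top n 6219 z 0.0354 rect ((633.8259887695312, 143.7449951171875), (126.35990905761719, 131.21072387695312), 3.6267945766448975) circ [636.5 143.7] 66.2
  blob 443 [0.6822 0.1396 0.0511] zmax 0.0545 [683.  143.3] [39.7 28.5] 85.0 bright 33.0
[-30.8 -72.2  80.1]
```

Emit:
step_arm([
  {"dp": [-10,-24,20],"twist": [0,0,0],"hand": -1},
  {"dp": [-20,-48,40],"twist": [0,0,0],"hand": -1},
  {"dp": [-31,-72,60],"twist": [0,0,0],"hand": -1},
  {"dp": [-31,-72,75],"twist": [0,0,0],"hand": -1},
  {"dp": [-31,-72,80],"twist": [0,0,0],"hand": -1},
])

```text
clock: 35.58
tool_pos: [0.6074, -0.1364, 0.2066]
eef_rot: [-0.024, 1.0, -0.0, 0.0]
contact_force: [-0.6, 0.1, -1.4]
opening: 0.267
finger_force: 39.7
```

Emit:
step_arm([
  {"dp": [0,0,0],"twist": [0,0,0],"hand": -1},
  {"dp": [0,0,0],"twist": [0,0,0],"hand": -1},
  {"dp": [0,0,0],"twist": [0,0,0],"hand": -1},
])

```text
clock: 35.95
tool_pos: [0.6084, -0.138, 0.2086]
eef_rot: [-0.023, 1.0, -0.001, 0.002]
contact_force: [-1.3, 0.4, -0.6]
opening: 0.268
finger_force: 39.7
```

```bash
python3 - <<'E'
from h import *
from find import find
s=cam('wrist');find(s,'dish_small',(.642,-.144))
print(tip(),tplan([.6072,-.1356,.0555]),r.get_state()['contact_force'])
E
```

```text
fit 644.0 -145.0 362
dish_small top n 4377 z 0.0452 rect ((628.5745849609375, -146.1363067626953), (83.05685424804688, 110.635009765625), 5.183189392089844) circ [ 642.6 -144.5] 55.8
  blob 470 [ 0.6042 -0.1351  0.0624] zmax 0.0646 [ 607.  -135.6] [28.  28.6] 76.0 bright 29.0
[ 0.60676861 -0.13748402  0.08593699] [-0.4  1.9 30.4] [ 0.20508364 -0.24374939 -0.75552027]
```

Emit:
step_arm([
  {"dp": [-0.4,1.9,8],"twist": [0,0,0],"hand": -1},
  {"dp": [-0.4,1.9,16],"twist": [0,0,0],"hand": -1},
  {"dp": [-0.4,1.9,23],"twist": [0,0,0],"hand": -1},
  {"dp": [-0.4,1.9,28],"twist": [0,0,0],"hand": -1},
  {"dp": [-0.4,1.9,30.5],"twist": [0,0,0],"hand": -1},
])

```text
clock: 36.62
tool_pos: [0.6083, -0.1366, 0.1768]
eef_rot: [-0.023, 1.0, -0.001, 0.001]
contact_force: [-0.1, -0.8, -2.1]
opening: 0.266
finger_force: 39.7
```

Emit:
step_arm([
  {"dp": [0,0,0],"twist": [0,0,0],"hand": -1},
  {"dp": [0,0,0],"twist": [0,0,0],"hand": -1},
])

```text
clock: 36.88
tool_pos: [0.6087, -0.1366, 0.1775]
eef_rot: [-0.023, 1.0, -0.001, 0.002]
contact_force: [-0.3, 0.9, -1.0]
opening: 0.27
finger_force: 39.7
```

```bash
python3 - <<'E'
from arc import *
print(tip(),tplan([.6072,-.1356,.0555]),r.get_state()['contact_force'])
arc((.6427,-.1446),.037,166,18.5,.0555,25)
E
```

```text
[ 0.60708055 -0.13587963  0.05503981] [-0.1  0.3 -0.5] [-0.26063762  0.87811813 -1.03041496]
[[-1.0, 3.8], [-2.6, 7.3], [-4.6, 10.5], [-6.9, 13.5], [-9.5, 16.3]]
[[-2.9, 2.5], [-6.0, 4.7], [-9.3, 6.5], [-12.8, 8.0], [-16.5, 9.2]]
[[-3.7, 0.8], [-7.5, 1.1], [-11.3, 1.1], [-15.1, 0.7], [-18.8, -0.1]]
[[-3.6, -1.2], [-7.1, -2.7], [-10.4, -4.6], [-13.5, -6.9], [-16.3, -9.4]]
[[-2.6, -2.8], [-4.8, -5.9], [-6.8, -9.2], [-8.4, -12.6], [-9.6, -16.2]]
```

Emit:
step_arm([
  {"dp": [-1.0,3.8,-0.3],"twist": [0,0,0],"hand": -1},
  {"dp": [-2.6,7.3,-0.3],"twist": [0,0,0],"hand": -1},
  {"dp": [-4.6,10.5,-0.3],"twist": [0,0,0],"hand": -1},
  {"dp": [-6.9,13.5,-0.3],"twist": [0,0,0],"hand": -1},
  {"dp": [-9.5,16.3,-0.3],"twist": [0,0,0],"hand": -1},
])

```text
clock: 37.5
tool_pos: [0.6174, -0.1201, 0.1777]
eef_rot: [-0.023, 1.0, -0.001, 0.002]
contact_force: [-1.1, -2.9, -0.9]
opening: 0.269
finger_force: 39.7
```

Emit:
step_arm([
  {"dp": [-2.9,2.5,0],"twist": [0,0,0],"hand": -1},
  {"dp": [-6.0,4.7,0],"twist": [0,0,0],"hand": -1},
  {"dp": [-9.3,6.5,0],"twist": [0,0,0],"hand": -1},
  {"dp": [-12.8,8.0,0],"twist": [0,0,0],"hand": -1},
  {"dp": [-16.5,9.2,0],"twist": [0,0,0],"hand": -1},
])

```text
clock: 38.12
tool_pos: [0.6332, -0.1097, 0.1774]
eef_rot: [-0.023, 1.0, -0.001, 0.001]
contact_force: [-1.1, -3.0, -1.6]
opening: 0.271
finger_force: 39.7
```

Emit:
step_arm([
  {"dp": [-3.7,0.8,0],"twist": [0,0,0],"hand": -1},
  {"dp": [-7.5,1.1,0],"twist": [0,0,0],"hand": -1},
  {"dp": [-11.3,1.1,0],"twist": [0,0,0],"hand": -1},
  {"dp": [-15.1,0.7,0],"twist": [0,0,0],"hand": -1},
  {"dp": [-18.8,-0.1,0],"twist": [0,0,0],"hand": -1},
])

```text
clock: 38.75
tool_pos: [0.6521, -0.1089, 0.1776]
eef_rot: [-0.023, 1.0, -0.001, 0.001]
contact_force: [-1.8, -1.3, -1.0]
opening: 0.269
finger_force: 39.7
```

Emit:
step_arm([
  {"dp": [-3.6,-1.2,0],"twist": [0,0,0],"hand": -1},
  {"dp": [-7.1,-2.7,0],"twist": [0,0,0],"hand": -1},
  {"dp": [-10.4,-4.6,0],"twist": [0,0,0],"hand": -1},
  {"dp": [-13.5,-6.9,0],"twist": [0,0,0],"hand": -1},
  {"dp": [-16.3,-9.4,0],"twist": [0,0,0],"hand": -1},
])

```text
clock: 39.38
tool_pos: [0.6689, -0.1176, 0.1777]
eef_rot: [-0.023, 1.0, -0.001, 0.001]
contact_force: [-2.2, 0.7, -1.4]
opening: 0.27
finger_force: 39.7
```

Emit:
step_arm([
  {"dp": [-2.6,-2.8,0],"twist": [0,0,0],"hand": -1},
  {"dp": [-4.8,-5.9,0],"twist": [0,0,0],"hand": -1},
  {"dp": [-6.8,-9.2,0],"twist": [0,0,0],"hand": -1},
  {"dp": [-8.4,-12.6,0],"twist": [0,0,0],"hand": -1},
  {"dp": [-8.4,-12.6,0],"twist": [0,0,0],"hand": -1},
])

```text
clock: 40.0
tool_pos: [0.6782, -0.1302, 0.1779]
eef_rot: [-0.023, 1.0, -0.001, 0.002]
contact_force: [-0.7, 1.1, -1.0]
opening: 0.268
finger_force: 39.8
```

```bash
cat > chk.py <<'E'
from arc import *
from find import find
t=tip();d=(t[:2]-[.6427,-.1446])*1000;print(t,np.hypot(*d),np.degrees(np.arctan2(d[1],d[0])),r.get_state()['contact_force'])
s=cam('wrist');find(s,'dish_small',(.642,-.144))
C=cloud(s);m=(abs(C[...,2]-.0645)<.0012)&(np.hypot(C[...,0]-.674,C[...,1]+.126)<.024)
print('cup rim',cv2.minAreaRect(C[m][:,:2].astype(np.float32)*1000),m.sum())
E
python3 chk.py
```

```text
[ 0.67668453 -0.12954558  0.05539265] 37.16966503705873 23.892322760918216 [-0.67605196  1.12542479 -1.01509201]
fit 644.0 -145.0 416
dish_small top n 11240 z 0.0452 rect ((639.4965209960938, -145.4510498046875), (104.428955078125, 111.14791870117188), 20.929380416870117) circ [ 642.9 -144.4] 56.0
  blob 682 [ 0.6711 -0.1279  0.0619] zmax 0.0646 [ 675.7 -129. ] [28.7 38.8] 28.7 bright 43.0
cup rim ((673.8095092773438, -124.69935607910156), (28.3299617767334, 27.883169174194336), 32.72710418701172) 257
```

Emit:
step_arm([
  {"dp": [-1.2,-3.6,0],"twist": [0,0,0],"hand": -1},
  {"dp": [-1.6,-5.4,0],"twist": [0,0,0],"hand": -1},
  {"dp": [-1.6,-5.4,0],"twist": [0,0,0],"hand": -1},
  {"dp": [-1.6,-5.4,0],"twist": [0,0,0],"hand": -1},
])

```text
clock: 40.55
tool_pos: [0.68, -0.1342, 0.178]
eef_rot: [-0.023, 1.0, -0.0, 0.002]
contact_force: [-0.3, 4.7, -0.3]
opening: 0.271
finger_force: 40.0
```

```bash
python3 chk.py
```

```text
[ 0.6784124  -0.13334746  0.05547268] 37.443232044579695 17.489005691936832 [-0.25667782  4.72133804 -0.28035054]
fit 645.0 -145.0 424
dish_small top n 11329 z 0.0452 rect ((640.6387939453125, -146.21282958984375), (105.33428955078125, 111.34822082519531), 17.4665584564209) circ [ 643.4 -145.2] 55.8
  blob 647 [ 0.6726 -0.1302  0.062 ] zmax 0.0645 [ 677.8 -132. ] [28.5 38. ] 26.4 bright 40.0
cup rim ((675.883056640625, -127.73863220214844), (27.953535079956055, 27.898395538330078), 28.346540451049805) 247
```

dish_small is at its end, with 4.7 N and the cup at 28.3°. tray_long is next.

Emit:
step_arm([
  {"dp": [0.8,3,0],"twist": [0,0,0],"hand": -1},
  {"dp": [0.8,3.5,-7],"twist": [0,0,0],"hand": -1},
  {"dp": [0.8,3.5,-15],"twist": [0,0,0],"hand": -1},
  {"dp": [0.8,3.5,-24],"twist": [0,0,0],"hand": -1},
  {"dp": [0.8,3.5,-60],"twist": [0,0,0],"hand": -1},
])

```text
clock: 41.22
tool_pos: [0.6771, -0.1321, 0.2369]
eef_rot: [-0.023, 1.0, -0.001, -0.001]
contact_force: [0.0, 0.6, -1.2]
opening: 0.269
finger_force: 39.7
```

Emit:
step_arm([
  {"dp": [40,-5,-20],"twist": [0,0,0],"hand": -1},
  {"dp": [80,-15,-20],"twist": [0,0,0],"hand": -1},
  {"dp": [120,-25,-20],"twist": [0,0,0],"hand": -1},
  {"dp": [160,-35,-10],"twist": [0,0,0],"hand": -1},
  {"dp": [193,-40,20],"twist": [0,0,0],"hand": -1},
])

```text
clock: 41.85
tool_pos: [0.4874, -0.1823, 0.219]
eef_rot: [-0.022, 1.0, -0.002, 0.004]
contact_force: [0.4, -0.8, -1.1]
opening: 0.269
finger_force: 39.7
```

Emit:
step_arm([
  {"dp": [0,0,10],"twist": [0,0,0],"hand": -1},
  {"dp": [0,0,10],"twist": [0,0,0],"hand": -1},
  {"dp": [0,0,10],"twist": [0,0,0],"hand": -1},
  {"dp": [0,0,10],"twist": [0,0,0],"hand": -1},
])

```text
clock: 42.35
tool_pos: [0.489, -0.1804, 0.208]
eef_rot: [-0.024, 1.0, -0.001, 0.003]
contact_force: [0.5, -0.5, -1.7]
opening: 0.267
finger_force: 39.7
```

```bash
python3 - <<'E'
from h import *
from find import find
s=cam('wrist');find(s,'tray_long',(.4767,-.128))
print(tip(),tplan([.4809,-.1749,.0455]),r.get_state()['contact_force'])
s=cam('top')
for n in "dish_large dish_small tray_long tray_short dish_large_cup dish_small_cup tray_short_cup".split():
    for d in r.search_frame('top',n)[:2]: print(n,round(d['score'],2),w(s,d['at']).round(3))
E
```

```text
tray_long top n 10325 z 0.035 rect ((476.6221008300781, -128.2461700439453), (165.3541717529297, 76.43949127197266), 82.90228271484375) circ [ 475.9 -128.1] 89.8
  blob 507 [ 0.4798 -0.1748  0.0524] zmax 0.0546 [ 480.8 -175. ] [28.1 28.6] 83.0 bright 42.0
  blob 195 [ 0.4947 -0.0576  0.0496] zmax 0.0518 [495.3 -56.8] [ 6.7 22.2] 83.0 bright 59.0
[ 0.48719944 -0.17972883  0.08530503] [ 6.3  5.2 39.8] [-1.09469031  0.81700023 -0.58536415]
dish_large 0.63 [0.63  0.14  0.028]
dish_large 0.48 [0.53  0.335 0.074]
dish_small 0.57 [ 0.64  -0.143  0.045]
tray_long 0.9 [ 0.462 -0.103  0.033]
tray_short 0.83 [0.454 0.09  0.045]
dish_large_cup 0.42 [0.681 0.143 0.047]
dish_small_cup 0.43 [0.525 0.438 0.069]
tray_short_cup 0.58 [0.449 0.045 0.054]
```

tray_short has been knocked about 2–3 cm aside, but its rider still sits at the end. I'll carry on with tray_long.

Emit:
step_arm([
  {"dp": [6.3,5,6],"twist": [0,0,0],"hand": -1},
  {"dp": [6.3,5,15],"twist": [0,0,0],"hand": -1},
  {"dp": [6.3,5,22],"twist": [0,0,0],"hand": -1},
  {"dp": [6.3,5,22],"twist": [0,0,0],"hand": -1},
  {"dp": [6.3,5,22],"twist": [0,0,0],"hand": -1},
])

```text
clock: 43.42
tool_pos: [0.4813, -0.176, 0.1852]
eef_rot: [-0.023, 1.0, -0.001, 0.002]
contact_force: [0.4, 0.4, -1.2]
opening: 0.267
finger_force: 39.7
```

```bash
python3 - <<'E'
from h import *
print(tip(),tplan([.4808,-.175,.0455]),r.get_state()['contact_force'])
E
```

```text
[ 0.47964702 -0.17530069  0.0627293 ] [-1.1  0.3 17.2] [ 0.36542867  0.3505733  -1.15515992]
```

Emit:
step_arm([
  {"dp": [-1.1,0.3,6],"twist": [0,0,0],"hand": -1},
  {"dp": [-1.1,0.3,12],"twist": [0,0,0],"hand": -1},
  {"dp": [-1.1,0.3,17],"twist": [0,0,0],"hand": -1},
  {"dp": [-1.1,0.3,17],"twist": [0,0,0],"hand": -1},
  {"dp": [-1.1,0.3,17],"twist": [0,0,0],"hand": -1},
])

```text
clock: 44.05
tool_pos: [0.4823, -0.1756, 0.1683]
eef_rot: [-0.023, 1.0, -0.001, 0.002]
contact_force: [1.2, -0.6, -0.7]
opening: 0.269
finger_force: 39.7
```

Emit:
step_arm([
  {"dp": [-0.8,4.5,0],"twist": [0,0,0],"hand": -1},
  {"dp": [-1.7,9.4,0],"twist": [0,0,0],"hand": -1},
  {"dp": [-2.5,14.3,0],"twist": [0,0,0],"hand": -1},
  {"dp": [-3.3,19.1,0],"twist": [0,0,0],"hand": -1},
  {"dp": [-4.2,24,0],"twist": [0,0,0],"hand": -1},
])

```text
clock: 44.68
tool_pos: [0.4855, -0.1512, 0.1683]
eef_rot: [-0.023, 1.0, -0.001, 0.002]
contact_force: [0.4, -1.2, 0.2]
opening: 0.267
finger_force: 39.7
```

Emit:
step_arm([
  {"dp": [-0.8,4.8,0],"twist": [0,0,0],"hand": -1},
  {"dp": [-1.7,9.6,0],"twist": [0,0,0],"hand": -1},
  {"dp": [-2.5,14.4,0],"twist": [0,0,0],"hand": -1},
  {"dp": [-3.3,19.2,0],"twist": [0,0,0],"hand": -1},
  {"dp": [-4.2,24,0],"twist": [0,0,0],"hand": -1},
])

```text
clock: 45.3
tool_pos: [0.4885, -0.127, 0.1682]
eef_rot: [-0.023, 1.0, -0.001, 0.002]
contact_force: [0.2, -2.0, 0.4]
opening: 0.261
finger_force: 39.7
```

Emit:
step_arm([
  {"dp": [-0.8,4.8,0],"twist": [0,0,0],"hand": -1},
  {"dp": [-1.7,9.6,0],"twist": [0,0,0],"hand": -1},
  {"dp": [-2.5,14.4,0],"twist": [0,0,0],"hand": -1},
  {"dp": [-3.3,19.2,0],"twist": [0,0,0],"hand": -1},
  {"dp": [-4.1,24,0],"twist": [0,0,0],"hand": -1},
])

```text
clock: 45.92
tool_pos: [0.4915, -0.1028, 0.1682]
eef_rot: [-0.023, 1.0, -0.001, 0.001]
contact_force: [-0.4, -0.8, 0.1]
opening: 0.269
finger_force: 39.7
```

Emit:
step_arm([
  {"dp": [-0.8,4.8,0],"twist": [0,0,0],"hand": -1},
  {"dp": [-1.7,9.6,0],"twist": [0,0,0],"hand": -1},
  {"dp": [-2.5,14.4,0],"twist": [0,0,0],"hand": -1},
  {"dp": [-3.3,19.2,0],"twist": [0,0,0],"hand": -1},
  {"dp": [-4.1,24,0],"twist": [0,0,0],"hand": -1},
])

```text
clock: 46.55
tool_pos: [0.4944, -0.0786, 0.1681]
eef_rot: [-0.023, 1.0, -0.001, 0.002]
contact_force: [0.1, -0.8, 0.5]
opening: 0.272
finger_force: 39.7
```

```bash
python3 - <<'E'
from h import *
from find import find
print(tip(),tplan([.4941,-.0684,.0455]),r.get_state()['contact_force'])
s=cam('wrist');find(s,'tray_long',(.4767,-.128))
E
```

```text
[ 0.4927755  -0.07794335  0.04562772] [-1.8  9.5  0.1] [ 0.08183414 -0.77465341  0.54027944]
tray_long top n 13447 z 0.035 rect ((476.2861633300781, -127.5521011352539), (165.55322265625, 76.10148620605469), 82.85708618164062) circ [ 476.  -127.4] 89.5
  blob 501 [ 0.4864 -0.0842  0.0524] zmax 0.0546 [492.  -83.6] [28.  28.8] 82.4 bright 34.0
  blob 203 [ 0.4943 -0.0569  0.0504] zmax 0.0519 [495.  -56.7] [ 6.2 22.3] 82.9 bright 57.0
```

Emit:
step_arm([
  {"dp": [-0.9,4.8,0],"twist": [0,0,0],"hand": -1},
  {"dp": [-1.8,9.6,0],"twist": [0,0,0],"hand": -1},
  {"dp": [-1.9,10.5,0],"twist": [0,0,0],"hand": -1},
  {"dp": [-1.9,10.5,0],"twist": [0,0,0],"hand": -1},
])

```text
clock: 47.1
tool_pos: [0.4957, -0.0689, 0.1681]
eef_rot: [-0.023, 1.0, -0.001, 0.001]
contact_force: [0.3, -3.0, 0.2]
opening: 0.269
finger_force: 39.7
```

```bash
python3 - <<'E'
from h import *
from find import find
print(tip(),tplan([.4941,-.0684,.0455]),r.get_state()['contact_force'])
s=cam('wrist');find(s,'tray_long',(.4767,-.128))
E
```

```text
[ 0.49397577 -0.0683393   0.04563135] [-0.1 -0.1  0.1] [ 0.28081622 -2.99719667  0.1770624 ]
tray_long top n 13610 z 0.035 rect ((476.2738037109375, -127.82097625732422), (166.18177795410156, 76.13552856445312), 82.96752166748047) circ [ 475.2 -127.8] 89.6
  blob 665 [ 0.4887 -0.0706  0.0519] zmax 0.0546 [493.1 -70.9] [35.3 28.2] 84.0 bright 38.0
```

Emit:
step_arm([
  {"dp": [0.4,-3,0],"twist": [0,0,0],"hand": -1},
  {"dp": [0.4,-3.5,-7],"twist": [0,0,0],"hand": -1},
  {"dp": [0.4,-3.5,-15],"twist": [0,0,0],"hand": -1},
  {"dp": [0.4,-3.5,-24],"twist": [0,0,0],"hand": -1},
  {"dp": [0.4,-3.5,-60],"twist": [0,0,0],"hand": -1},
])

```text
clock: 47.78
tool_pos: [0.4944, -0.0715, 0.228]
eef_rot: [-0.023, 1.0, -0.001, -0.0]
contact_force: [0.5, -0.1, -1.4]
opening: 0.266
finger_force: 39.8
```

Emit:
step_arm([
  {"dp": [-20,20,-40],"twist": [0,0,0],"hand": -1},
  {"dp": [-40,60,-80],"twist": [0,0,0],"hand": -1},
  {"dp": [-50,75,-80],"twist": [0,0,0],"hand": -1},
  {"dp": [-50,75,-80],"twist": [0,0,0],"hand": -1},
  {"dp": [-50,75,-80],"twist": [0,0,0],"hand": -1},
])

```text
clock: 48.4
tool_pos: [0.5401, 0.0037, 0.3067]
eef_rot: [-0.022, 1.0, -0.002, -0.001]
contact_force: [0.4, 0.4, -1.1]
opening: 0.272
finger_force: 39.8
```

```bash
python3 find.py c5 dish_large,.636,.144 dish_small,.642,-.145 tray_long,.476,-.128 tray_short,.456,.088; python3 -c "
from h import *
print(tplan([.4855,.3445,.095]))"
```

```text
clock 48.4 [0.53790835 0.00412611 0.18417294]
fit 637.0 145.0 252
dish_large top n 5229 z 0.0355 rect ((628.7009887695312, 143.28762817382812), (116.53125, 131.6476593017578), 3.6757988929748535) circ [636.1 143.8] 65.8
  blob 140 [0.6711 0.1389 0.0511] zmax 0.0547 [673.1 140.7] [13.  32.9] 1.3 bright 27.0
fit 645.0 -145.0 254
dish_small top n 3942 z 0.0455 rect ((639.9450073242188, -145.769287109375), (103.83648681640625, 111.49190521240234), 8.788809776306152) circ [ 643.8 -145.6] 56.2
  blob 278 [ 0.672 -0.129  0.061] zmax 0.0647 [ 677.2 -131.5] [27.7 36.6] 24.9 bright 35.0
tray_long top n 7094 z 0.0351 rect ((476.7752685546875, -128.0954132080078), (166.30184936523438, 76.06483459472656), 82.92853546142578) circ [ 476.5 -127.7] 89.3
  blob 415 [ 0.4937 -0.0703  0.0519] zmax 0.0546 [493.9 -71.3] [35.3 28.1] 82.8 bright 62.0
tray_short top n 6918 z 0.0449 rect ((454.2217102050781, 84.29472351074219), (85.98841857910156, 131.8872528076172), 12.998490333557129) circ [453.5  84.1] 76.7
  blob 434 [0.4489 0.0388 0.0623] zmax 0.0646 [449.   39.7] [27.9 35.2] 13.0 bright 58.0
[ 37.5 342.7  88.1]
```

View pics/c5.png

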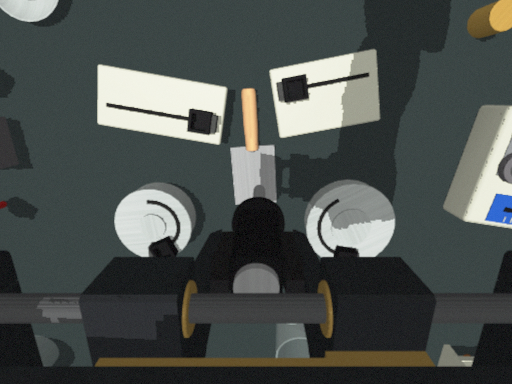

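All four cups sit against their stops: (202,122), (293,88), (163,247) and (345,255). The near foot comes next, for the closing press.

Emit:
step_arm([
  {"dp": [7,50,0],"twist": [0,0,0],"hand": -1},
  {"dp": [14,100,0],"twist": [0,0,0],"hand": -1},
  {"dp": [21,150,0],"twist": [0,0,0],"hand": -1},
  {"dp": [28,200,0],"twist": [0,0,0],"hand": -1},
  {"dp": [35,250,0],"twist": [0,0,0],"hand": -1},
])

```text
clock: 49.08
tool_pos: [0.4947, 0.2532, 0.3066]
eef_rot: [-0.022, 1.0, -0.002, 0.001]
contact_force: [0.9, 0.6, -1.6]
opening: 0.273
finger_force: 39.8
```

Emit:
step_arm([
  {"dp": [2,50,20],"twist": [0,0,0],"hand": -1},
  {"dp": [2.5,92,50],"twist": [0,0,0],"hand": -1},
  {"dp": [2.5,92,80],"twist": [0,0,0],"hand": -1},
  {"dp": [2.5,92,80],"twist": [0,0,0],"hand": -1},
  {"dp": [2.5,92,80],"twist": [0,0,0],"hand": -1},
])

```text
clock: 49.7
tool_pos: [0.4896, 0.3439, 0.2279]
eef_rot: [-0.022, 1.0, -0.001, 0.002]
contact_force: [-0.4, 0.4, 0.1]
opening: 0.273
finger_force: 39.8
```

```bash
python3 -c "
from h import *
print(tip(),tplan([.4855,.3445,.070]))"
```

```text
[0.4879786  0.34452299 0.10539118] [ 2.6  0.2 35.4]
```

Emit:
step_arm([
  {"dp": [2.6,0.2,12],"twist": [0,0,0],"hand": -1},
  {"dp": [2.6,0.2,22],"twist": [0,0,0],"hand": -1},
  {"dp": [2.6,0.2,29],"twist": [0,0,0],"hand": -1},
  {"dp": [2.6,0.2,34],"twist": [0,0,0],"hand": -1},
  {"dp": [2.6,0.2,36],"twist": [0,0,0],"hand": -1},
])

```text
clock: 50.32
tool_pos: [0.4866, 0.3453, 0.1922]
eef_rot: [-0.023, 1.0, -0.001, 0.002]
contact_force: [-1.4, -3.4, 14.1]
opening: 0.268
finger_force: 39.7
```

Emit:
step_arm([
  {"dp": [0,0,0.5],"twist": [0,0,0],"hand": -1},
  {"dp": [0,0,0.5],"twist": [0,0,0],"hand": -1},
  {"dp": [0,0,0.5],"twist": [0,0,0],"hand": -1},
])

```text
clock: 50.7
tool_pos: [0.4866, 0.3454, 0.1924]
eef_rot: [-0.023, 1.0, -0.001, 0.002]
contact_force: [-2.2, -1.4, 9.7]
opening: 0.269
finger_force: 39.8
```

```bash
python3 -c "
from h import *
print(tip(),tplan([.4855,.3445,.070]),r.get_state()['contact_force'])"
```

```text
[0.48515357 0.34613865 0.0698708 ] [-0.3 -1.7 -0.1] [-2.19860388 -1.40879168  9.68174146]
```

The closing press bottomed out at about 10 N. I'll lift and carry the stylus back to its stand.

Emit:
step_arm([
  {"dp": [0,0,-12],"twist": [0,0,0],"hand": -1},
  {"dp": [0,0,-40],"twist": [0,0,0],"hand": -1},
  {"dp": [-8,-30,-75],"twist": [0,0,0],"hand": -1},
  {"dp": [-16,-80,-85],"twist": [0,0,0],"hand": -1},
  {"dp": [-24,-130,-85],"twist": [0,0,0],"hand": -1},
])

```text
clock: 51.32
tool_pos: [0.5168, 0.216, 0.2776]
eef_rot: [-0.024, 1.0, -0.0, 0.003]
contact_force: [0.6, -0.4, -1.5]
opening: 0.268
finger_force: 39.8
```

Emit:
step_arm([
  {"dp": [-5,-50,0],"twist": [0,0,0],"hand": -1},
  {"dp": [-10,-100,0],"twist": [0,0,0],"hand": -1},
  {"dp": [-15,-150,0],"twist": [0,0,0],"hand": -1},
  {"dp": [-18,-200,0],"twist": [0,0,0],"hand": -1},
  {"dp": [-20,-250,0],"twist": [0,0,0],"hand": -1},
])

```text
clock: 51.95
tool_pos: [0.5477, -0.0336, 0.2771]
eef_rot: [-0.023, 1.0, -0.001, 0.002]
contact_force: [0.1, -0.1, -0.1]
opening: 0.267
finger_force: 39.8
```

Emit:
step_arm([
  {"dp": [0,-50,0],"twist": [0,0,0],"hand": -1},
  {"dp": [0,-100,0],"twist": [0,0,0],"hand": -1},
  {"dp": [0,-150,0],"twist": [0,0,0],"hand": -1},
  {"dp": [0,-200,0],"twist": [0,0,0],"hand": -1},
  {"dp": [0,-250,0],"twist": [0,0,0],"hand": -1},
])

```text
clock: 52.58
tool_pos: [0.559, -0.2834, 0.2775]
eef_rot: [-0.023, 1.0, -0.001, 0.002]
contact_force: [0.6, 0.2, -1.7]
opening: 0.267
finger_force: 39.8
```

```bash
python3 -c "
from h import *
print(tip(),tplan([.5396,-.3968,.11]),r.get_state()['tool_pos'])"
```

```text
[ 0.55743155 -0.28266912  0.15503765] [  23.3 -113.1   45.2] [ 0.55901802 -0.28336066  0.27754584]
```

Emit:
step_arm([
  {"dp": [6,-35,0],"twist": [0,0,0],"hand": -1},
  {"dp": [12,-70,0],"twist": [0,0,0],"hand": -1},
  {"dp": [23,-113,10],"twist": [0,0,0],"hand": -1},
  {"dp": [23,-113,35],"twist": [0,0,0],"hand": -1},
  {"dp": [23,-113,45],"twist": [0,0,0],"hand": -1},
])

```text
clock: 53.2
tool_pos: [0.5405, -0.3956, 0.2309]
eef_rot: [-0.023, 1.0, -0.0, 0.001]
contact_force: [0.2, 0.3, -0.5]
opening: 0.269
finger_force: 39.8
```

Emit:
step_arm([
  {"dp": [0,0,0],"twist": [0,0,0],"hand": -1},
  {"dp": [0,0,0],"twist": [0,0,0],"hand": -1},
  {"dp": [0,0,0],"twist": [0,0,0],"hand": -1},
  {"dp": [0,0,0],"twist": [0,0,0],"hand": -1},
])

```text
clock: 53.7
tool_pos: [0.5416, -0.3957, 0.233]
eef_rot: [-0.023, 1.0, -0.001, 0.002]
contact_force: [0.5, -0.4, -0.7]
opening: 0.269
finger_force: 39.8
```

```bash
python3 - <<'E'
from h import *
s=cam('wrist');p=s['pixels'][90:290,130:400];cv2.imwrite('pics/d1.png',cv2.resize(p[:,:,::-1],None,fx=2.5,fy=2.5))
C=cloud(s);near=np.hypot(C[...,0]-.54,C[...,1]+.396)<.06
q=C[near&(C[...,2]>.068)&(C[...,2]<.08)];print(len(q),cv2.minAreaRect(q[:,:2].astype(np.float32)*1000))
print(tip(),tplan([.5396,-.3966,.09]),r.get_state()['contact_force'],px(s,[.5397,-.3961,.075]))
E
```

```text
3824 ((539.6082763671875, -395.97332763671875), (70.56360626220703, 70.1795883178711), 4.62418794631958)
[ 0.53996346 -0.39514806  0.11035955] [ 0.5 -1.4 20.4] [ 0.07897951 -0.3202105  -0.598932  ] [257.80759129 177.86551938]
```

View pics/d1.png

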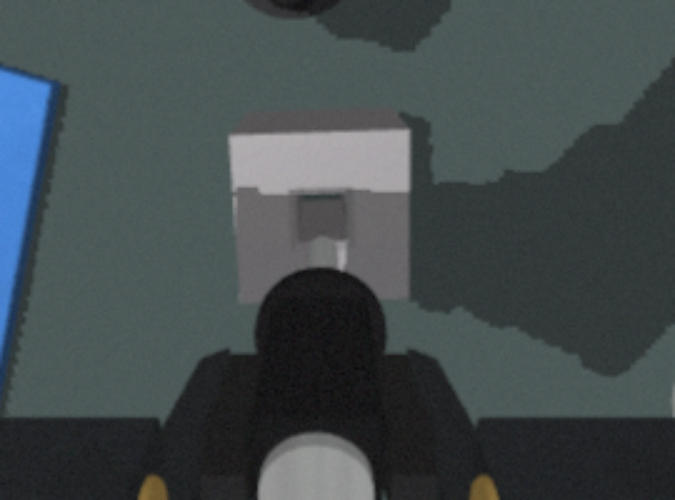

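The rod at (325,245) lines up with the hole centre at (323,215). I'll lower it.

Emit:
step_arm([
  {"dp": [0.5,-0.8,12],"twist": [0,0,0],"hand": -1},
  {"dp": [0.5,-0.8,25],"twist": [0,0,0],"hand": -1},
  {"dp": [0.5,-0.8,38],"twist": [0,0,0],"hand": -1},
  {"dp": [0.5,-0.8,50],"twist": [0,0,0],"hand": -1},
  {"dp": [0.5,-0.8,60],"twist": [0,0,0],"hand": -1},
])

```text
clock: 54.38
tool_pos: [0.5409, -0.3966, 0.1712]
eef_rot: [-0.023, 1.0, -0.001, 0.001]
contact_force: [-0.4, -0.3, -0.9]
opening: 0.268
finger_force: 39.8
```

Emit:
step_arm([
  {"dp": [0,0,12],"twist": [0,0,0],"hand": -1},
  {"dp": [0,0,24],"twist": [0,0,0],"hand": -1},
  {"dp": [0,0,34],"twist": [0,0,0],"hand": -1},
  {"dp": [0,0,40],"twist": [0,0,0],"hand": -1},
  {"dp": [0,0,42],"twist": [0,0,0],"hand": -1},
])

```text
clock: 55.0
tool_pos: [0.5411, -0.3967, 0.13]
eef_rot: [-0.023, 1.0, -0.001, 0.001]
contact_force: [0.3, -0.8, -0.3]
opening: 0.268
finger_force: 39.8
```

```bash
python3 -c "
from h import *
print(tip(),r.get_state()['tool_pos'],r.get_state()['contact_force'])"
```

```text
[ 0.53940392 -0.39604078  0.00746365] [ 0.5411073  -0.39674641  0.12997018] [ 0.26584722 -0.77411775 -0.31779772]
```

Another 2.5 mm should seat it, then I'll open the gripper.

Emit:
step_arm([
  {"dp": [0,0,1.5],"twist": [0,0,0],"hand": -1},
  {"dp": [0,0,2.5],"twist": [0,0,0],"hand": -1},
  {"dp": [0,0,2.7],"twist": [0,0,0],"hand": -1},
  {"dp": [0,0,2.7],"twist": [0,0,0],"hand": -1},
])

```text
clock: 55.5
tool_pos: [0.5412, -0.3969, 0.1278]
eef_rot: [-0.023, 1.0, -0.001, 0.002]
contact_force: [-0.4, 0.5, -0.6]
opening: 0.268
finger_force: 39.8
```

Emit:
step_arm([
  {"dp": [0,0,0],"twist": [0,0,0],"hand": -0.3},
  {"dp": [0,0,0],"twist": [0,0,0],"hand": 0},
  {"dp": [0,0,0],"twist": [0,0,0],"hand": 0.3},
  {"dp": [0,0,0],"twist": [0,0,0],"hand": 0.4},
  {"dp": [0,0,0],"twist": [0,0,0],"hand": 0.4},
])

```text
clock: 56.12
tool_pos: [0.5412, -0.3968, 0.1277]
eef_rot: [-0.023, 1.0, -0.001, 0.002]
contact_force: [-0.4, -0.1, 0.1]
opening: 0.7
finger_force: 0.0
```

Emit:
step_arm([
  {"dp": [0,0,-15],"twist": [0,0,0],"hand": 0.4},
  {"dp": [0,0,-40],"twist": [0,0,0],"hand": 0.4},
  {"dp": [0,0,-80],"twist": [0,0,0],"hand": 0.4},
  {"dp": [30,0,-130],"twist": [0,0,0],"hand": 0.4},
  {"dp": [60,0,-180],"twist": [0,0,0],"hand": 0.4},
])

```text
clock: 56.75
tool_pos: [0.4801, -0.3991, 0.31]
eef_rot: [-0.023, 1.0, -0.001, 0.002]
contact_force: [0.4, -1.1, 0.7]
opening: 0.698
finger_force: 0.0
```

Emit:
step_arm([
  {"dp": [0,0,0],"twist": [0,0,0],"hand": 0.4},
  {"dp": [0,0,0],"twist": [0,0,0],"hand": 0.4},
  {"dp": [0,0,0],"twist": [0,0,0],"hand": 0.4},
])

```text
clock: 57.12
tool_pos: [0.4809, -0.3983, 0.3061]
eef_rot: [-0.024, 1.0, 0.0, 0.001]
contact_force: [-1.0, -0.1, 0.2]
opening: 0.7
finger_force: 0.0
```

```bash
python3 - <<'E'
from h import *
s=cam('wrist');C=cloud(s);near=np.hypot(C[...,0]-.54,C[...,1]+.396)<.06
for lo,hi in [(.068,.078),(.13,.16)]:
    q=C[near&(C[...,2]>lo)&(C[...,2]<hi)]
    if len(q)>10: print(lo,len(q),q[:,2].mean(),np.percentile(q[:,2],[5,95]),cv2.minAreaRect(q[:,:2].astype(np.float32)*1000))
t=cam('top');a=t['pixels'][130:290,40:440];b=cv2.resize(a[:,:,::-1],(800,320),interpolation=cv2.INTER_CUBIC)
p=cv2.resize(s['pixels'][90:290,130:400,::-1],(378,280));b2=np.zeros((280,800,3),np.uint8);b2[:,:378]=p
b2[:,400:780]=cv2.resize(t['pixels'][170:240,65:160,::-1],(380,280),interpolation=cv2.INTER_CUBIC)
cv2.imwrite('pics/e1.png',np.vstack([b,b2]))
E
python3 t3.py top | head -14
```

```text
0.068 1967 0.07497067180176958 [0.07363557 0.07635836] ((539.6290283203125, -396.7550964355469), (70.78194427490234, 69.509521484375), 4.153018951416016)
0.13 495 0.14209688524953878 [0.13442482 0.14598319] ((539.03076171875, -397.8802490234375), (23.524076461791992, 23.259958267211914), 2.4644577503204346)
0.048 1.8 5.1 [125. 140. 172.]
0.0489 2.1 7.5 [120. 132. 161.]
0.0498 2.55 9.0 [115. 125. 148.]
0.0507 2.7 9.3 [114. 123. 143.]
0.0516 2.85 9.6 [113. 122. 143.]
0.0525 2.7 9.3 [114. 123. 145.]
0.0534 1.95 7.8 [119. 130. 153.]
0.0543 1.5 6.3 [122. 135. 164.]
0.0552 1.65 4.2 [127. 141. 175.]
0.0561 1.65 2.4 [129. 144. 182.]
0.0687 3.75 3.6 [ 67.  85. 122.]
0.0696 3.15 7.2 [ 64.  80. 115.]
0.0705 4.95 13.8 [ 91. 106. 137.]
0.0714 4.95 13.8 [ 96. 107. 126.]
```

View pics/e1.png

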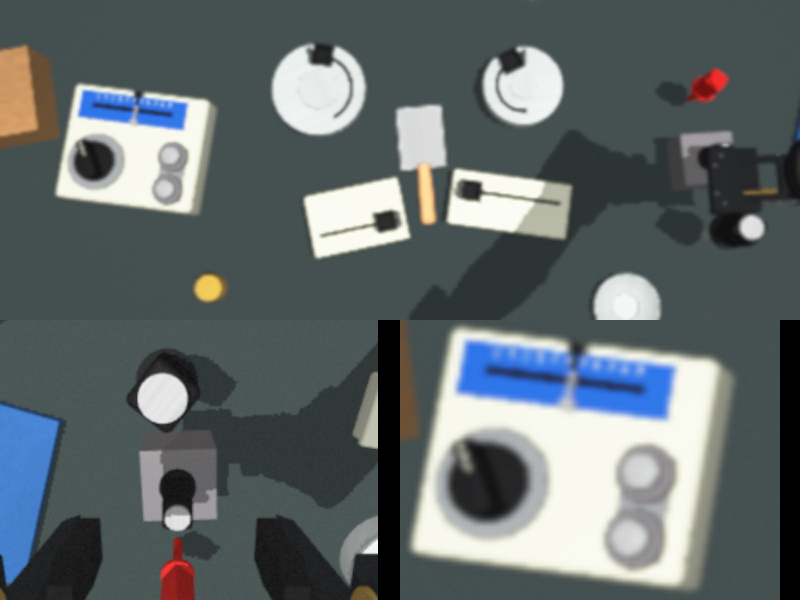

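The stylus stands seated, with its top at z = 0.142 as at the start. All four riders are at their stops, the pointer is on the index and the gripper is clear, so I'm handing in.

```bash
python3 -c "
from h import *
print(r.finish_job())"
```

```text
the job is handed in; nothing more can be done
None
```

The job is handed in at about 57 s, with no verdict returned: pointer set (about 0.5 mm off the index), near and far feet pressed, all four riders at their stops, near foot pressed again, and stylus back in its stand; tray_short was knocked about 3 cm aside mid-run, but its rider stayed at the end.

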